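Load a fingerboard blank in the fret-slotting sled and hold it at the index notch

ROBOT

A 6-joint arm with a two-finger parallel gripper is mounted at the origin on the work surface. World frame = base frame: x ahead of the robot, y to its left, z up, the work surface at z = 0. Lengths are in mm, angles in rad, forces in N, time in s.
With the tool pointing down it reaches from about 350 to 725 mm from the base axis. Payload 6 kg.
Tool frame: the origin (TCP) lies on the mounting face of the last link; the fingertips stand 173 mm ahead of it and the grasp point (between the pads) lies 155 mm ahead of it (manip.grasp_offset is the z of the grasp point in the tool frame, in mm); z points along the fingers, x is the direction in which the jaws open and shut, and the axes are right-handed (so a half turn about z gives the same grasp; the last joint's range is limited). The gripper opens to 85 mm and grips with 20 to 120 N. Pads are 22 mm wide; open, the fingers measure 114 mm over their backs; the gripper's body (76 mm by 85 mm) begins 54 mm behind the grasp point. The pads swing forward as they close: fully open they stand 13 mm farther back than shut.
Start: joints at [-0.835, 0.04, 0.085, 0, -1.615, -0.334], TCP at [234.664, -552.202, 404.661] pointing down, gripper open.
Joint ranges: [-2.56, 2.56], [-1.29, 2.01], [-1.08, 1.49], [-3.29, 1.98], [-2.81, -0.18], [-2.99, 2.99]. Speed limits (rad/s): [2.57, 2.57, 3.01, 3.14, 3.14, 3.14].

INTERFACE

Orientations are given as a unit quaternion [x, y, z, w].
In Python, from rig import manip gives the robot as it stands. The module is installed in compiled form; this text tells all that it offers.
- The arm moves only by the tool carry_out, never from a script. Its argument "targets" is one flat list of numbers, 7 for each row, row after row: the shift along the tool's x, y, z in mm, then the turn, a rotation vector about the tool's x, y, z in rad, then the gripper's target within -1 to 1 (fully open at 1, half-way at 0, shut at -1). In form: [x, y, z, ax, ay, az, gripper, x, y, z, ax, ay, az, gripper, ...]. A call has 1 to 20 rows; each row shifts and turns the commanded pose from where the row before left it, along the tool's axes as they then stand; what a row does not reach is not made up. A row lasts 1/10 s, in which the tool goes at most 50 mm and 8.59 degrees, less where a joint would pass 70% of its speed; a pose out of reach is approached as far as the arm can. A call is refused whole if a number of a shift passes 50 or a number of a turn 0.15, either way. A call with a gripper value outside its range is refused whole. The fingers move at their own pace and stop on an object; "force" is the grip in N (left out, the last holds). Time passes only in rows, so rows that do not move let the fingers close. It gives the time, the measured TCP pose, the force and the opening at its end, in the units of the state.
- manip.get_state(): the state, without advancing time (a new reading comes with each control period).
- manip.snapshot(name): name is "scene" or "top"; returns a dict with "pixels" (384x512x3 uint8, blue, green, red), "fx", "fy", "cx", "cy" (pixels), "T" (4x4, takes a point from camera to world coordinates). Camera axes: x right, y down, z forward; pixel columns grow to the right and rows downward; lengths in mm; the calibration is good to about 2 mm. A picture is of the moment at which its call begins. There is no depth.
- manip.close_job(): hands the job in, once; it reports no verdict.
The state is a dict: "clock": time; "joint_positions": joint angles; "qd": joint speeds; "tau": joint torques, N m; "tool_pos": TCP position; "eef_rot": TCP orientation; "force": force on the tool from outside, world axes, zero at the start; "moment": the same for the moment, N m; "grip_width": finger opening in mm.
Only numpy, scipy, OpenCV 4.12 (cv2) and the standard library are available. Lean on these libraries where they do the work, as an engineer would, in place of code of your own. Each camera call takes 0.05 s, during which the arm holds its last target.

TASK

Get the fingerboard blank ready for its saw cut: slide it flat under the two hold-down lips of the sled until its end is fully home against the sled's end stop. Then take the sled by its upright handle and run it along the rail towards the saw guide until you feel its spring ball drop into the notch of the index bar. Finish still gripping the handle with the ball seated in the notch, holding the sled there for the cut; leave the other things on the bench where they are.

Things in the scene. Friction and masses are not known exactly. Their poses are not given: they have to be found in the camera images.
- blank_center (a point): Centre of the loose fingerboard blank: plain dark hardwood board 220 x 46 x 8 mm, 75 g, flat on the bench in front of the station (centre 4 mm up). x runs across its width, y along its length, z up; both ends alike. Grip it across the width, 55 to 60 mm from the centre, towards the end that stays out of the lips: home, 100 mm of it stick out of the lips, 76 mm out of the mouth.
- seat (a point): Point on the sled where the blank's centre lies when home, 52 mm above the bench; the blank lies on the deck, top at 48 mm. y: along the rail, from the handle towards the saw guide; z up. Along y: end stop's face at -110 mm; fences (48 mm apart) with lips (undersides 9.5 mm above the deck, each reaching 7 mm inwards) from -110 to +9; flared mouth to +33; 32 mm wide tongue to +125.
- mouth (a point): Middle of the flared mouth's outer end at deck height (33 mm along +y from the seat, 4 mm below it), axes as the seat; opening 58 mm wide, 14 mm high. The blank enters lengthwise, moving along -y from over the tongue; fingers may pass beside the tongue, 30 mm deep. A steady push of 5 to 12 N sets it home, the sled running back to its stop at joint 0; a bump sends the sled ahead of it.
- handle_grip (a point): Point on the axis of the sled's upright round wooden handle, 88 mm above the bench: the height to grip. The handle is 26 mm in diameter and 62 mm tall (40 mm below, 22 mm above this point), at the sled's end away from the saw guide, 153 mm along -y from the seat; any grip direction from above is free. Axes as the seat.
- handle: The same handle, on the sled (it can turn stiffly about its own axis); origin on its axis at deck height (its foot).
- sled (a joint): Travel of the sled along the rail in m: 0 at the loading end's stop, growing towards the saw guide (the seat's +y), 0.325 at the far stop. Starts between 0 and 0.03. Running friction 2 N plus a drag of 4 N per m/s; sled about 0.8 kg. It stays where it is left.
- ball (a joint): Drop in m of the sled's 14 mm spring ball: 0.0005 riding on the index bar (steel bar beside the rail, set anew each job), 0.0032 seated in its one V notch, 11 mm wide, somewhere at 0.22 to 0.31 m of sled travel. Within 5 mm the ball draws the sled in; seated, it takes about 10 N to force it out, so the resistance rises sharply. If it stops a little off, easing the push lets it centre itself.
- station: Fixed fret-slotting station: plywood base 190 x 630 x 18 mm, steel rail along its y axis, and 360 mm along +y from the origin the saw guide: metal posts 115 mm high on both sides of the rail, a back saw parked between them (up to 160 mm high, its handle on the far side). Origin under the base on the rail's line; the base runs from -185 to +445 mm along y.
- brace_center (a point): Centre of a loose pale spruce brace stick, 230 x 16 x 18 mm, lying flat near the blank (its y axis is its length): to be left alone. It may lie in either of the two places where the blank can lie.
- gouge: Carver's gouge with turned handle, 260 mm long, lying on the bench to the left: leave alone. Origin under its middle on the bench.
- plane: Small block plane, 115 x 46 x 48 mm, on the left: leave alone. Origin under its middle.
- glue: Glue bottle, 60 mm in diameter, 150 mm tall, standing on the right: leave alone. Origin under its middle.
- square: Try square with 100 mm wooden stock and 130 mm blade, lying on the right: leave alone. Origin under the middle of its stock.
- tray: Small open steel tray with bone nut blanks, 60 x 90 x 22 mm, beyond the station: leave alone. Origin under its middle.
- wax: Flat round tin, 72 mm in diameter, 30 mm tall, beyond the station: leave alone. Origin under its middle.

How it is judged:
By the outcome, as a careful person would: the job done as asked, in the order asked, and still so for the second after the job is handed in, while the arm keeps its last pose, push and grip.
It also fails if it takes over 64 s, if anything falls off the work surface, if the arm or the gripper's body presses on something with over 40 N, if the wrist force passes 120 N, or if a joint passes its speed limit or range.

## Working session

There is one attempt and no reset: what is moved stays moved. The work goes in short steps, Python scripts to look and compute and a tool call to move; the robot and the scene stay as the last step left them, time stands still between calls to the robot, and variables do not carry over. Pictures are saved under pics/ and viewed, and the job is handed in when it is done.

Besides the shell and the picture viewer there is one more tool, called after "Request:" as name(argument=value, ...), one argument or row to a line, values as JSON. carry_out: Moves the arm, as the interface text tells. Its arguments: {"type":"object","properties":{"targets":{"type":"array"},"force":{"type":"number"}},"required":["targets"]}

```bash
mkdir -p pics; ls; cat > h.py <<'E'
import numpy as np, cv2
from rig import manip
def snap(n,f):
    s=manip.snapshot(n); cv2.imwrite(f'pics/{f}.png',s['pixels']); np.savez(f'pics/{f}.npz',**s); return s
def ray(s,u,v,z):
    T=np.array(s['T']); d=T[:3,:3]@np.array([(u-float(s['cx']))/float(s['fx']),(v-float(s['cy']))/float(s['fy']),1]); o=T[:3,3]
    return o+d*(z-o[2])/d[2]
def proj(s,p):
    T=np.array(s['T']); c=T[:3,:3].T@(np.array(p)-T[:3,3]); return np.array([s['fx']*c[0]/c[2]+s['cx'],s['fy']*c[1]/c[2]+s['cy']])
E
python3 - <<'E'
from h import *
for n in ('scene','top'):
    s=snap(n,n+'0'); print(n,s['fx'],s['cx'],s['cy'],np.round(s['T'],3).tolist())
    cv2.imwrite(f'pics/{n}0b.png',cv2.resize(s['pixels'],(800,600)))
print(manip.get_state(), manip.grasp_offset)
E
```

```text
pics
scene 366.64338188732575 261.15792244622304 193.79607837846532 [[-0.233, 0.728, -0.645, 1323.996], [0.973, 0.177, -0.152, 173.902], [0.004, -0.663, -0.749, 918.211], [0.0, 0.0, 0.0, 1.0]]
top 465.94842780617165 245.3728684188157 188.53260613680254 [[-0.019, -0.994, 0.11, 387.314], [-1.0, 0.017, -0.018, 9.07], [0.016, -0.11, -0.994, 1778.742], [0.0, 0.0, 0.0, 1.0]]
{'clock': 0.1, 'joint_positions': array([-8.35285188e-01,  4.07599011e-02,  8.39125711e-02, -4.07604306e-04,
       -1.61547648e+00, -3.33695893e-01]), 'qd': array([ 4.34034027e-04,  3.49787047e-04,  2.99333454e-03, -5.19161217e-05,
        1.57384495e-03, -7.05366292e-04]), 'tau': array([-4.90077655e-03, -3.69342077e+01,  3.48281336e+01,  6.95177794e+00,
       -4.58060182e-03,  4.31525382e-05]), 'tool_pos': array([ 234.73461353, -552.16227577,  403.77505025]), 'eef_rot': array([ 5.51766934e-01,  8.33997977e-01,  3.86776238e-04, -6.89317222e-04]), 'force': array([-0.40243441,  0.90921209, -0.4230443 ]), 'moment': array([-0.01967613,  0.00420434,  0.0628367 ]), 'grip_width': 85.31812787630706} 154.70000000000002
```

View pics/top0b.png

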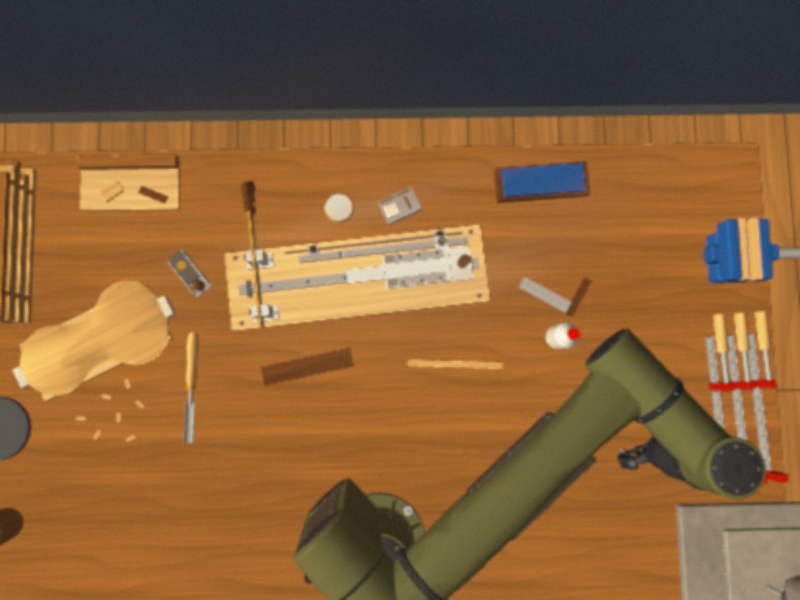

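View pics/scene0b.png

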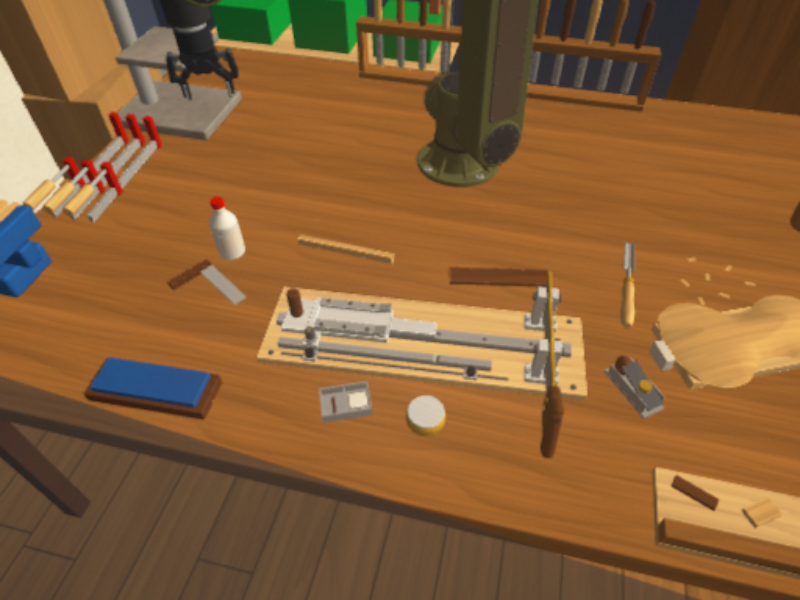

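The dark blank lies on the left, around (307,366) in the 800-px top view. The pale brace is at (455,364), the sled with its brown handle at (463,262), and the saw guide is to the left (world +y). Next I'll look at enlarged crops.

```bash
python3 - <<'E'
from h import *
s=dict(np.load('pics/top0.npz')); p=s['pixels']
# crop u 140..320, v 140..215
c=p[135:255,140:330]; cv2.imwrite('pics/topc.png',cv2.resize(c,None,fx=4,fy=4,interpolation=cv2.INTER_CUBIC))
s=dict(np.load('pics/scene0.npz')); p=s['pixels']
c=p[150:260,160:385]; cv2.imwrite('pics/scenec.png',cv2.resize(c,None,fx=3.5,fy=3.5,interpolation=cv2.INTER_CUBIC))
E
```

```text
(no output)
```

View pics/topc.png

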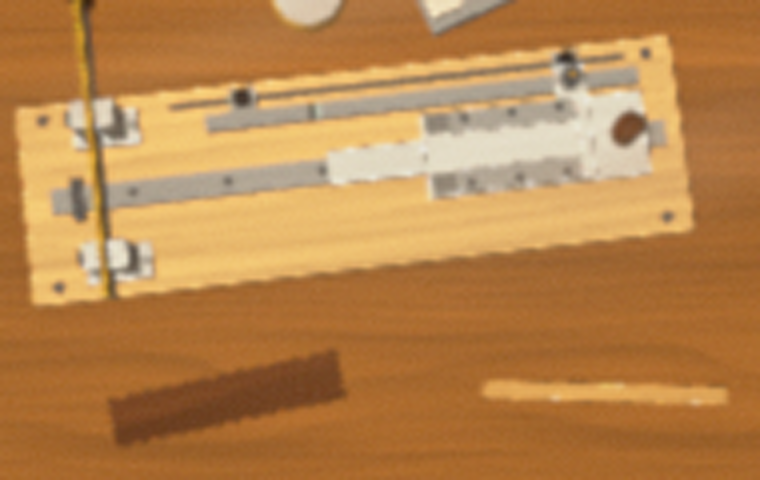

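View pics/scenec.png

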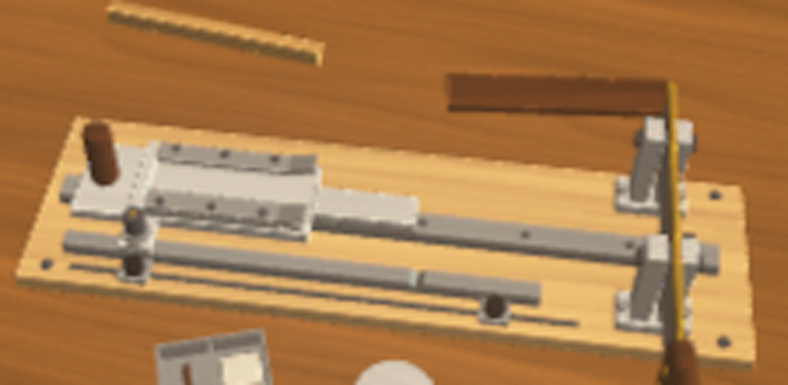

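```bash
python3 - <<'E'
from h import *
s=dict(np.load('pics/top0.npz')); p=s['pixels']; hsv=cv2.cvtColor(p,cv2.COLOR_BGR2HSV)
print('blank hsv',hsv[int(135+395/4),int(140+230/4)],'bench',hsv[225,200],'base',hsv[135+60,140+50])
# blank mask
c=np.zeros(p.shape[:2],np.uint8); c[135:255,140:330]=1
m=((hsv[...,2]<120)&(c>0)).astype(np.uint8)
m[:215]=0
cn,_=cv2.findContours(m,cv2.RETR_EXTERNAL,cv2.CHAIN_APPROX_NONE); b=max(cn,key=cv2.contourArea)
print(cv2.contourArea(b))
w=np.array([ray(s,u,v,8)[:2] for u,v in b[:,0]],np.float32); r=cv2.minAreaRect(w); print('blank',r)
mm=cv2.moments(m[:, :],True); cc=ray(s,mm['m10']/mm['m00'],mm['m01']/mm['m00'],8); print(cc)
# base
bm=((hsv[...,0]>=14)&(hsv[...,2]>190)&(c>0)).astype(np.uint8); bm[225:]=0
bm=cv2.morphologyEx(bm,cv2.MORPH_CLOSE,np.ones((25,25)))
cn,_=cv2.findContours(bm,cv2.RETR_EXTERNAL,cv2.CHAIN_APPROX_NONE); b=max(cn,key=cv2.contourArea)
w=np.array([ray(s,u,v,18)[:2] for u,v in b[:,0]],np.float32); r=cv2.minAreaRect(w); print('base',r)
for u,v in [(16,108),(668,37),(692,230),(33,304)]:
    print('c',ray(s,140+u/4,135+v/4,18).round(1))
E
```

```text
blank hsv [ 12 174 117] bench [ 14 179 177] base [ 18 135 234]
299.0
blank ((407.42498779296875, 165.89877319335938), (29.84796142578125, 215.19114685058594), 11.31018352508545)
[406.9054585  156.43830988   8.        ]
base ((665.3855590820312, 45.75311279296875), (265.0828857421875, 634.6204833984375), 5.684925556182861)
c [690.2 362.3  18. ]
c [ 749.4 -262.9   18. ]
c [ 562.3 -279.5   18. ]
c [502.9 345.4  18. ]
```

```bash
cat >> h.py <<'E'
def edge(s,a,b,half=4,n=40,trim=.1,ch=None):
    """subpixel edge line near pixel segment a-b: returns (point,dir,rms)"""
    a=np.array(a,float);b=np.array(b,float);d=(b-a)/np.linalg.norm(b-a);nn=np.array([-d[1],d[0]])
    g=s['pixels'].astype(np.float32); g=g.mean(2) if ch is None else g[...,ch]
    t=np.linspace(-half,half,half*8+1); pts=[]
    for f in np.linspace(trim,1-trim,n):
        q=a+(b-a)*f; xy=(q+t[:,None]*nn).astype(np.float32)
        pr=cv2.remap(g,xy[:,:1],xy[:,1:],cv2.INTER_LINEAR).ravel()
        gr=np.abs(np.gradient(cv2.GaussianBlur(pr[:,None],(1,9),0).ravel())); k=gr.argmax(); lo=max(0,k-6);hi=min(len(t),k+7)
        pts.append(q+nn*(gr[lo:hi]*t[lo:hi]).sum()/gr[lo:hi].sum())
    pts=np.array(pts,np.float32); vx,vy,x,y=cv2.fitLine(pts,cv2.DIST_HUBER,0,.01,.01).ravel()
    r=(pts-[x,y])@np.array([-vy,vx]); return np.array([x,y]),np.array([vx,vy]),float(np.median(np.abs(r)))
def isect(l,m):
    A=np.array([l[1],-m[1]]).T; k=np.linalg.solve(A,m[0]-l[0]); return l[0]+k[0]*l[1]
def quad(s,c,z,**k):
    E=[edge(s,c[i],c[(i+1)%4],**k) for i in range(4)]
    P=[isect(E[i-1],E[i]) for i in range(4)]
    W=np.array([ray(s,*q,z) for q in P])
    return np.array(P),W,[e[2] for e in E]
def rect(W):
    c=W.mean(0); e1=(W[1]-W[0]+W[2]-W[3])/2; e2=(W[3]-W[0]+W[2]-W[1])/2
    return c.round(1),np.linalg.norm(e1).round(1),np.linalg.norm(e2).round(1),np.degrees(np.arctan2(e1[1],e1[0])).round(2),np.degrees(np.arctan2(e2[1],e2[0])).round(2)
E
python3 - <<'E'
from h import *
t=dict(np.load('pics/top0.npz')); sc=dict(np.load('pics/scene0.npz'))
ft=lambda L:[((u+.5)/4-.5+140,(v+.5)/4-.5+135) for u,v in L]
fs=lambda L:[((u+.5)/3.5-.5+160,(v+.5)/3.5-.5+150) for u,v in L]
for nm,s,c,z in [('base top',t,ft([(16,108),(668,37),(692,230),(33,304)]),18),('base scene',sc,fs([(80,120),(740,186),(753,358),(20,275)]),18),
  ('blank top',t,ft([(108,403),(337,350),(344,394),(118,445)]),8),('blank sc',sc,fs([(447,74),(667,82),(667,109),(449,106)]),8)]:
    P,W,r=quad(s,c,z); print(nm,P.round(1).tolist(),np.round(r,2),rect(W)); print(W[:,:2].round(1).tolist())
E
```

```text
base top [[143.10000610351562, 161.8000030517578], [306.6000061035156, 143.3000030517578], [313.1000061035156, 191.8000030517578], [147.8000030517578, 211.3000030517578]] [0.21 0.19 0.19 0.1 ] (array([627.8,  42.8,  18. ]), np.float64(630.3), np.float64(189.8), np.float64(-84.3), np.float64(-174.36))
[[691.2, 365.7], [753.3, -261.4], [564.9, -280.1], [501.8, 347.0]]
base scene [[181.1999969482422, 183.10000610351562], [371.6000061035156, 202.89999389648438], [375.5, 252.6999969482422], [163.8000030517578, 228.0]] [0.15 0.14 0.4  0.07] (array([628.2,  41.5,  18. ]), np.float64(629.2), np.float64(188.1), np.float64(95.66), np.float64(5.57))
[[565.8, -280.8], [503.3, 345.4], [691.0, 363.6], [752.6, -262.5]]
blank top [[166.5, 234.3000030517578], [223.6999969482422, 222.0], [225.89999389648438, 234.10000610351562], [168.60000610351562, 246.0]] [0.11 0.08 0.1  0.08] (array([413. , 166.3,   8. ]), np.float64(220.0), np.float64(45.7), np.float64(-79.14), np.float64(-170.15))
[[414.3, 278.3], [456.6, 62.0], [410.7, 54.4], [370.2, 270.3]]
blank sc [[288.3999938964844, 170.60000610351562], [350.29998779296875, 172.39999389648438], [351.5, 183.3000030517578], [287.3999938964844, 181.39999389648438]] [0.09 0.08 0.09 0.05] (array([416.8, 166.9,   8. ]), np.float64(217.3), np.float64(52.7), np.float64(101.35), np.float64(7.8))
[[412.1, 57.2], [369.3, 269.4], [421.5, 277.4], [464.2, 63.6]]
```

```bash
python3 - <<'E'
from h import *
t=dict(np.load('pics/top0.npz')); sc=dict(np.load('pics/scene0.npz'))
ft=lambda L:[((u+.5)/4-.5+140,(v+.5)/4-.5+135) for u,v in L]
fs=lambda L:[((u+.5)/3.5-.5+160,(v+.5)/3.5-.5+150) for u,v in L]
th=np.radians(95.68); uy=np.array([np.cos(th),np.sin(th)]); ux=np.array([uy[1],-uy[0]]); o=np.array([628,42.2])-130*uy
print('origin',o)
def st(p): return np.round([(p[:2]-o)@ux,(p[:2]-o)@uy],1)
def L(nm,s,ab,z,**k):
    e=edge(s,*ab,n=15,**k); m=(np.array(ab[0])+ab[1])/2; q=e[0]+((m-e[0])@e[1])*e[1]; w=ray(s,*q,z); print(nm,q.round(1),round(e[2],2),st(w),w.round(1))
L('tongue end t',t,ft([(328,152),(331,183)]),48,half=2)
L('tongue side1 t',t,ft([(330,152),(425,142)]),48,half=2)
L('tongue side2 t',t,ft([(331,184),(425,174)]),48,half=2)
L('tongue end s',sc,fs([(418,199),(417,222)]),48,half=2)
L('tongue side far s',sc,fs([(322,188),(418,199)]),48,half=2)
L('rail1',t,ft([(110,186),(320,163)]),40,half=2)
L('rail2',t,ft([(110,208),(320,185)]),40,half=2)
L('sled far end t',t,ft([(643,95),(648,170)]),48,half=2)
for nm,s,q,z in [('handle top t',t,ft([(632,124)])[0],110),('handle top s',sc,fs([(97,128)])[0],110),('mouth t',t,ft([(429,156)])[0],48),('notch t',t,ft([(312,111)])[0],40)]:
    w=ray(s,*q,z); print(nm,np.round(q,1),st(w),w.round(1))
p=t['pixels']; cv2.imwrite('pics/sled.png',cv2.resize(p[140:200,235:315],None,fx=10,fy=10,interpolation=cv2.INTER_CUBIC))
p=sc['pixels']; cv2.imwrite('pics/sled_s.png',cv2.resize(p[175:235,165:265],None,fx=8,fy=8,interpolation=cv2.INTER_CUBIC))
E
```

```text
origin [640.86641249 -87.1617232 ]
tongue end t [221.5 176.5] 0.02 [ -0.3 154.8] [625.2  66.9  48. ]
tongue side1 t [233.9 170.8] 0.28 [ 16. 106.] [646.3  19.9  48. ]
tongue side2 t [234.1 179.1] 0.32 [-15.5 109. ] [614.6  19.8  48. ]
tongue end s [279.1 209.8] 0.14 [ -0.3 154.1] [625.3  66.2  48. ]
tongue side far s [265.4 204.5] 0.15 [-15.6 110. ] [614.5  20.7  48. ]
rail1 [193.3 177.7] 0.07 [  8.8 260.5] [623.8 172.9  40. ]
rail2 [193.4 184.3] 0.19 [-16.2 262.7] [598.8 172.6  40. ]
sled far end t [301.  167.8] 0.29 [  -1.7 -145.9] [ 653.6 -232.5   48. ]
handle top t [297.6 165.6] [  -1.2 -125.3] [ 652.1 -211.9  110. ]
handle top s [187.4 186.2] [  -2.5 -124.8] [ 650.8 -211.6  110. ]
mouth t [246.9 173.6] [-0.3 59. ] [634.7 -28.5  48. ]
notch t [217.6 162.4] [ 56.1 163.4] [680.5  80.9  40. ]
```

View pics/sled.png

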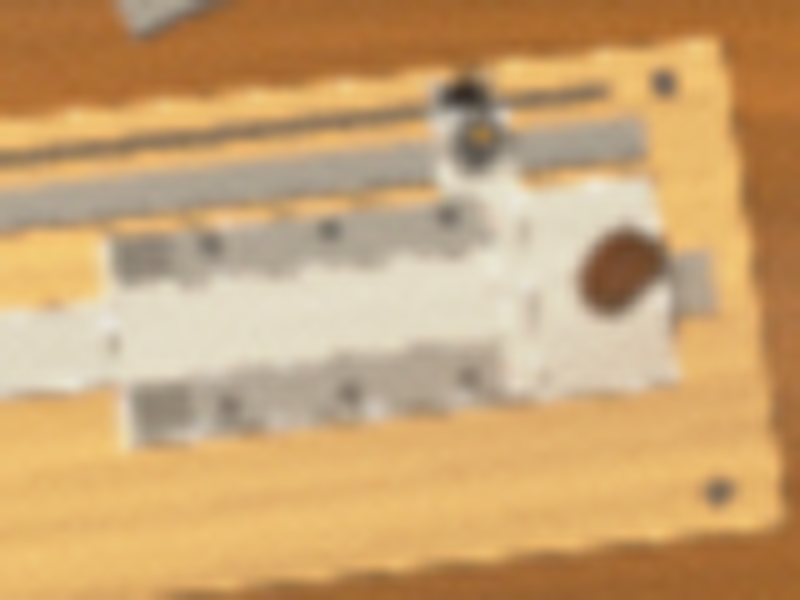

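View pics/sled_s.png

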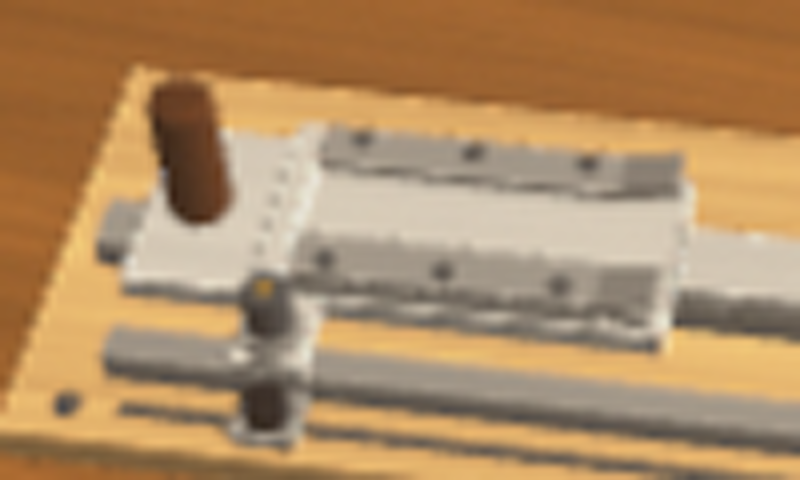

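The poses from the two views agree:
- **Base:** centre (628, 42), rail axis 95.7°.
- **Blank:** centre (413, 167), axis 101°.
- **Sled:** seat 29.5 mm along the station's y axis, handle near (652, -210).

I'll plan the approach to the blank's far-end grip point.

```bash
cat >> h.py <<'E'
TH=np.radians(95.68); UY=np.array([np.cos(TH),np.sin(TH)]); UX=np.array([UY[1],-UY[0]]); O=np.array([628,42.2])-130*UY
from scipy.spatial.transform import Rotation as R
def S(x,y): return O+x*UX+y*UY   # station -> world
def pose():
    st=manip.get_state(); Rm=R.from_quat(st['eef_rot']); return st,np.array(st['tool_pos']),Rm
def down(deg): # tool x at angle deg, z down
    a=np.radians(deg); x=np.array([np.cos(a),np.sin(a),0]); z=np.array([0,0,-1.]); return R.from_matrix(np.array([x,np.cross(z,x),z]).T)
def rep(tag=''):
    st,p,Rm=pose(); X=Rm.as_matrix(); d=p[:2]-O
    print(tag,'t%.2f'%st['clock'],'pos',p.round(1),'xang %.2f'%np.degrees(np.arctan2(X[1,0],X[0,0])),'tilt',X[:2,2].round(4),'st',np.round([d@UX,d@UY],1),'F',st['force'].round(1),'M',st['moment'].round(2),'w %.1f'%st['grip_width'])
def delta(tgt,deg):
    """tool-frame shift (at current orient.) and turn to target"""
    st,p,Rm=pose(); print('shift',Rm.inv().apply(np.array(tgt)-p).round(1),'turn',(Rm.inv()*down(deg)).as_rotvec().round(3))
E
python3 - <<'E'
from h import *
rep(); st,p,Rm=pose()
n=20; ang=101.0; c=np.array([413,167.]); g=c+58*np.array([np.cos(np.radians(ang)),np.sin(np.radians(ang))]); print(g)
tg=np.r_[g,300]
r0,r1=np.hypot(*p[:2]),np.hypot(*g); a0,a1=np.arctan2(p[1],p[0]),np.arctan2(g[1],g[0])
X=Rm.as_matrix(); d0=np.degrees(np.arctan2(X[1,0],X[0,0])); print(r0,r1,np.degrees([a0,a1]),d0)
P=p
for i in range(1,n+1):
    f=i/n; q=np.r_[(r0+(r1-r0)*f)*np.array([np.cos(a0+(a1-a0)*f),np.sin(a0+(a1-a0)*f)]),p[2]+(300-p[2])*f]
    Rc=down(d0+(191-d0)*(i-1)/n); print(Rc.inv().apply(q-P).round(1)); P=q
print((Rm.inv()*down(191)).as_rotvec())
E
```

```text
t0.10 pos [ 234.7 -552.2  403.8] xang 113.02 tilt [-0.0007  0.0014] st [-450.2 -422.5] F [-0.4  0.9 -0.4] M [-0.02  0.    0.06] w 85.3
[401.93307827 223.93437664]
599.9862644874123 460.10521019354763 [-66.96873852  29.12407884] 113.02333780701164
[ 9.1 49.7  5.2]
[ 9.8 48.9  5.2]
[10.6 48.2  5.2]
[11.3 47.4  5.2]
[12.  46.7  5.2]
[12.6 45.9  5.2]
[13.3 45.1  5.2]
[13.9 44.3  5.2]
[14.5 43.5  5.2]
[15.1 42.7  5.2]
[15.6 41.9  5.2]
[16.2 41.   5.2]
[16.7 40.2  5.2]
[17.2 39.4  5.2]
[17.6 38.5  5.2]
[18.1 37.7  5.2]
[18.5 36.8  5.2]
[18.9 36.   5.2]
[19.3 35.1  5.2]
[19.6 34.3  5.2]
[ 9.75702436e-04 -1.40401890e-03 -1.36094910e+00]
```

Request:
carry_out(
  targets=[5,25,2,0,0,-0.02,1,9,40,5,0,0,-0.05,1,10,45,5,0,0,-0.065,1,11,46,5,0,0,-0.07,1,12,46,5,0,0,-0.07,1,12,46,5,0,0,-0.07,1,13,45,5,0,0,-0.07,1,13,45,5,0,0,-0.07,1,14,44,5,0,0,-0.07,1,14,44,5,0,0,-0.07,1,15,43,5,0,0,-0.07,1,15,42,5,0,0,-0.07,1,16,41,5,0,0,-0.07,1,16,41,5,0,0,-0.07,1,17,40,5,0,0,-0.07,1,17,39,5,0,0,-0.07,1,18,38,5,0,0,-0.07,1,18,37,5,0,0,-0.07,1,18,30,5,0,0,-0.07,1,10,20,5,0,0,-0.03,1],
  force=60,
)

```text
clock: 2.1
tool_pos: [432.9, 181.8, 307.1]
eef_rot: [-0.06, 0.998, 0.0, -0.0]
force: [0.5, 0.3, -0.1]
grip_width: 85.5
```

```bash
python3 - <<'E'
from h import *
rep(); delta([401.9,223.9,300],191)
E
```

```text
t2.10 pos [432.9 181.8 307.1] xang -173.12 tilt [-0.0007  0.0001] st [-180.3  288.2] F [ 0.5  0.3 -0.1] M [-0.03 -0.06 -0.01] w 85.5
shift [25.7 45.5  7.1] turn [ 0.    -0.001 -0.072]
```

Request:
carry_out(
  targets=[12,22,20,0,0,-0.036,1,12,22,20,0,0,-0.036,1,0,0,0,0,0,0,1,0,0,0,0,0,0,1],
)

```text
clock: 2.5
tool_pos: [404.3, 220.7, 267.4]
eef_rot: [-0.094, 0.996, -0.0, -0.0]
force: [-0.2, -0.2, 0.4]
grip_width: 85.3
```

```bash
python3 - <<'E'
from h import *
rep(); delta([401.9,223.9,172.5],191)
for n in('top','scene'): s=snap(n,n+'1')
cv2.imwrite('pics/s1.png',cv2.resize(s['pixels'][120:260,230:400],None,fx=4,fy=4,interpolation=cv2.INTER_CUBIC))
E
```

```text
t2.50 pos [404.3 220.7 267.4] xang -169.16 tilt [-0.0004 -0.001 ] st [-205.   329.7] F [-0.2 -0.2  0.4] M [ 0.04 -0.07  0.  ] w 85.3
shift [ 1.7  3.7 94.9] turn [-0.001 -0.001 -0.003]
```

View pics/s1.png

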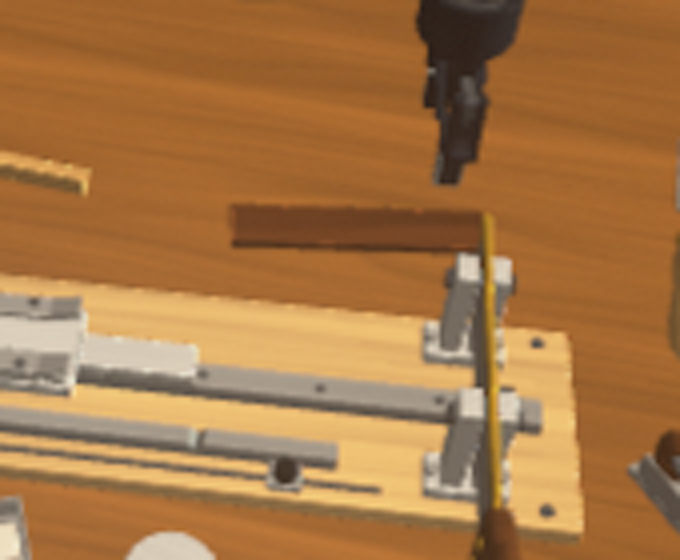

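The gripper hangs over the right-hand part of the blank (crop around (447,180)), clear of the posts. Descending.

Request:
carry_out(
  targets=[1.5,3.5,25,0,0,0,1,0,0,30,0,0,0,1,0,0,20,0,0,0,1,0,0,10,0,0,0,1,0,0,5,0,0,0,1,0,0,3,0,0,0,1,0,0,0,0,0,0,1,0,0,0,0,0,0,1],
)

```text
clock: 3.4
tool_pos: [402.7, 223.9, 175.7]
eef_rot: [-0.094, 0.996, 0.0, 0.001]
force: [0.1, 0.3, 1.2]
grip_width: 85.2
```

```bash
python3 - <<'E'
from h import *
rep(); delta([401.9,223.9,172.5],191)
E
```

```text
t3.40 pos [402.7 223.9 175.7] xang -169.23 tilt [0.0011 0.0011] st [-206.2  333.1] F [0.1 0.3 1.2] M [ 0.   -0.02 -0.01] w 85.2
shift [0.8 0.1 3.2] turn [ 0.001  0.001 -0.004]
```

Request:
carry_out(
  targets=[1,0,2.5,0,0,-0.003,1,0,0,0,0,0,0,0.1,0,0,0,0,0,0,-1,0,0,0,0,0,0,-1,0,0,0,0,0,0,-1,0,0,0,0,0,0,-1,0,0,0,0,0,0,-1,0,0,0,0,0,0,-1,0,0,0,0,0,0,-1,0,0,0,0,0,0,-1],
  force=60,
)

```text
clock: 4.4
tool_pos: [401.6, 223.7, 172.8]
eef_rot: [-0.095, 0.995, 0.0, 0.0]
force: [-0.4, 1.1, 5.5]
grip_width: 44.0
```

```bash
python3 - <<'E'
from h import *
rep()
E
```

```text
t4.40 pos [401.6 223.7 172.8] xang -169.04 tilt [0.0008 0.0007] st [-207.3  333. ] F [-0.4  1.1  5.5] M [0.1  0.29 0.01] w 44.0
```

Request:
carry_out(
  targets=[0,0,-3,0,0,0,-1,0,0,-10,0,0,0,-1,0,0,-20,0,0,0,-1,0,0,-20,0,0,0,-1,0,0,-20,0,0,0,-1,0,0,-10,0,0,0,-1,0,0,0,0,0,0,-1,0,0,0,0,0,0,-1],
)

```text
clock: 5.2
tool_pos: [401.2, 223.3, 254.3]
eef_rot: [-0.095, 0.995, -0.0, -0.001]
force: [0.5, 0.2, -0.6]
grip_width: 44.2
```

```bash
python3 - <<'E'
from h import *
rep()
for n in('top','scene'): s=snap(n,n+'2'); cv2.imwrite(f'pics/{n}2c.png',cv2.resize(s['pixels'][120:260,140:340] if n=='top' else s['pixels'][120:260,230:400],None,fx=4,fy=4,interpolation=cv2.INTER_CUBIC))
E
```

```text
t5.20 pos [401.2 223.3 254.3] xang -169.07 tilt [-0.0012 -0.0003] st [-207.8  332.7] F [ 0.5  0.2 -0.6] M [0.02 0.01 0.  ] w 44.2
```

View pics/scene2c.png

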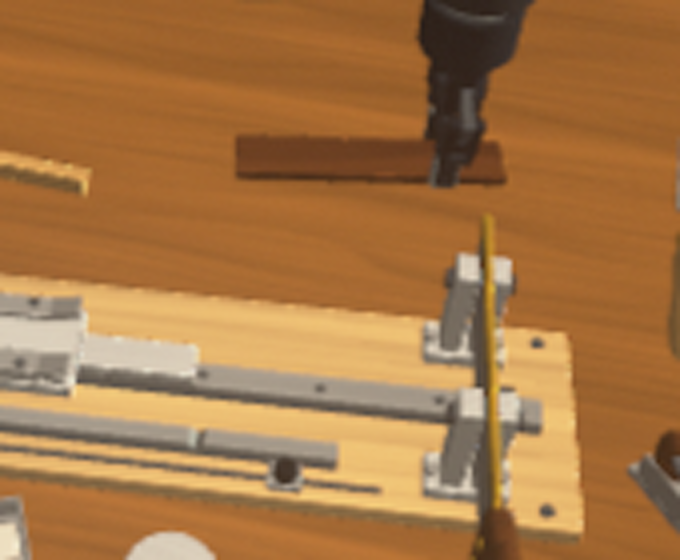

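View pics/top2c.png

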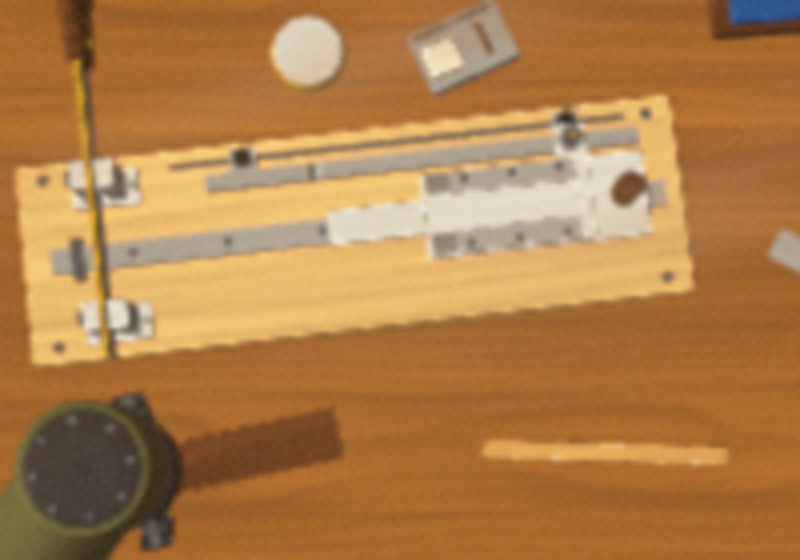

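The blank is in hand and looks level: lead end at crop (335,432) in the top view, (237,157) in the scene view. I'll measure its pitch, angle and end position.

```bash
python3 - <<'E'
from h import *
t=dict(np.load('pics/top2.npz')); sc=dict(np.load('pics/scene2.npz'))
ft=lambda L:[((u+.5)/4-.5+140,(v+.5)/4-.5+120) for u,v in L]
fs=lambda L:[((u+.5)/4-.5+230,(v+.5)/4-.5+120) for u,v in L]
g=np.array([401.2,223.3])
for z in (89.5,):
  a=edge(t,*ft([(200,442),(331,408)]),n=25,half=2); b=edge(t,*ft([(205,487),(341,457)]),n=25,half=2); e=edge(t,*ft([(332,412),(341,455)]),n=15,half=2)
  A=[ray(t,*isect(a,e),z),ray(t,*isect(b,e),z)]; print(np.round(A,1),a[2],b[2],e[2])
  for l in(a,b):
    w0=ray(t,*l[0],z); w1=ray(t,*(l[0]+10*l[1]),z); d=w1-w0; print('ang',np.degrees(np.arctan2(d[1],d[0])))
  m=(A[0]+A[1])/2; print('end mid',m,'dist to grip',np.linalg.norm(m[:2]-g), 'dir',np.degrees(np.arctan2(*(g-m[:2])[::-1])))
# scene: predicted top corners if level with axis=101
ax=np.array([np.cos(np.radians(101)),np.sin(np.radians(101))]); pe=np.array([ax[1],-ax[0]])
for c in (g-168*ax,g+52*ax):
  for k in(-23,23): print(k,(proj(sc,np.r_[c+k*pe,89.5])),(( proj(sc,np.r_[c+k*pe,89.5])-[230,120]+.5)*4-.5).round(1))
E
```

```text
[[456.1  62.7  89.5]
 [410.4  53.5  89.5]] 0.050774335861206055 0.05690809339284897 0.1435105800628662
ang -78.08654437382232
ang -79.10572001424961
end mid [433.2480755   58.07663331  89.5       ] dist to grip 168.3028224474059 dir 100.97724462085709
-23 [288.94805029 152.90485698] [237.3 133.1]
23 [289.04956151 162.4032301 ] [237.7 171.1]
-23 [355.00870043 154.99459023] [501.5 141.5]
23 [356.79867682 164.59160644] [508.7 179.9]
```

```bash
python3 - <<'E'
from h import *
print(S(0,242.5)); delta(np.r_[S(0,242.5),254],185.68)
E
```

```text
[616.86560457 154.14764508]
shift [-198.7 -108.8   -0.4] turn [-0.001 -0.002  0.092]
```

Request:
carry_out(
  targets=[-5,-12,0,0,0,0,-1,-12,-18,0,0,0,0,-1,-18,-18,0,0,0,0,-1,-24,-18,0,0,0,0,-1,-26,-14,0,0,0,0,-1,-26,-10,0,0,0,0,-1,-26,-8,0,0,0,0,-1,-24,-6,0,0,0,0,-1,-18,-3,0,0,0,0.02,-1,-12,-2,0,0,0,0.03,-1,-6,0,0,0,0,0.03,-1,-2,0,0,0,0,0.012,-1,0,0,0,0,0,0,-1,0,0,0,0,0,0,-1],
)

```text
clock: 6.7
tool_pos: [617.2, 153.5, 255.3]
eef_rot: [-0.05, 0.999, 0.0, -0.0]
force: [-0.8, -0.2, -1.5]
grip_width: 43.8
```

```bash
python3 - <<'E'
from h import *
rep(); delta(np.r_[S(0,242.5),230],185.68)
for n in('top','scene'): s=snap(n,n+'3'); cv2.imwrite(f'pics/{n}3c.png',cv2.resize(s['pixels'][120:260,140:340] if n=='top' else s['pixels'][150:260,220:400],None,fx=4,fy=4,interpolation=cv2.INTER_CUBIC))
E
```

```text
t6.70 pos [617.2 153.5 255.3] xang -174.29 tilt [-0.0001  0.0002] st [2.000e-01 2.419e+02] F [-0.8 -0.2 -1.5] M [ 0.01 -0.03 -0.  ] w 43.8
shift [ 0.2  0.6 25.3] turn [ 0.    -0.     0.001]
```

View pics/scene3c.png

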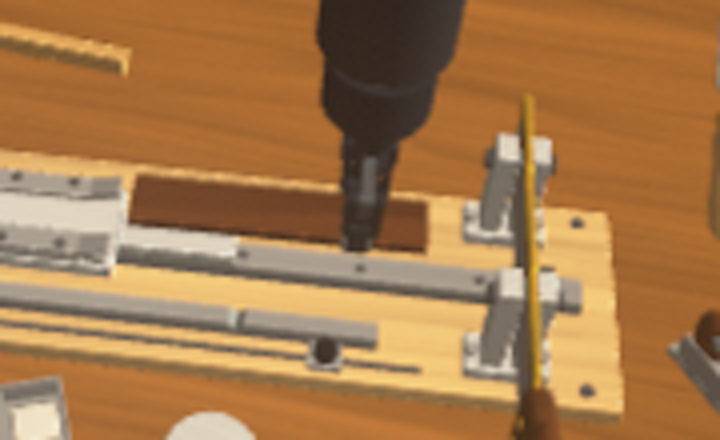

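View pics/top3c.png

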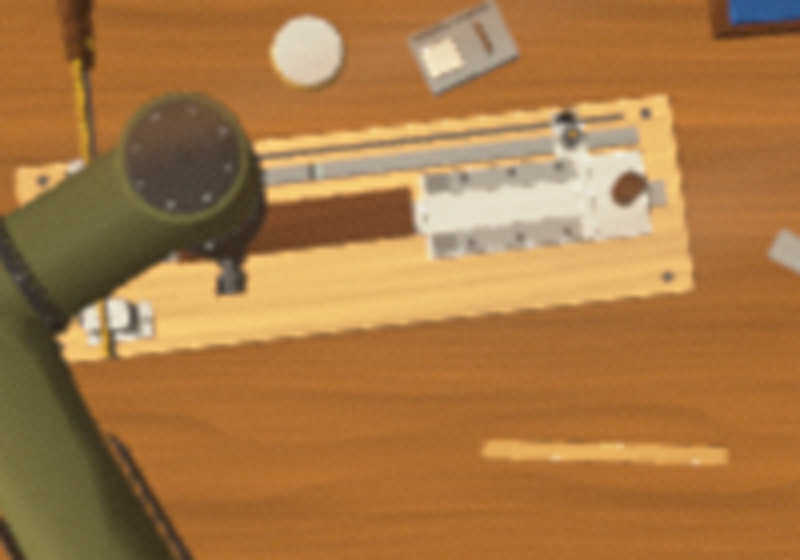

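The blank is level and in line with the mouth, with its lead end about 12 mm out from it. Lowering it to about 2 mm above the deck.

Request:
carry_out(
  targets=[0,0.5,10,0,0,0,-1,0,0,12,0,0,0,-1,0,0,7,0,0,0,-1,0,0,3,0,0,0,-1,0,0,0,0,0,0,-1,0,0,0,0,0,0,-1],
)

```text
clock: 7.4
tool_pos: [617.7, 154.1, 223.4]
eef_rot: [-0.05, 0.999, 0.0, 0.0]
force: [-0.2, 0.4, -0.9]
grip_width: 44.0
```

```bash
python3 - <<'E'
from h import *
rep()
for n in('top','scene'): s=snap(n,n+'4'); cv2.imwrite(f'pics/{n}4c.png',cv2.resize(s['pixels'][150:200,190:290] if n=='top' else s['pixels'][180:240,230:340],None,fx=7,fy=7,interpolation=cv2.INTER_CUBIC))
E
```

```text
t7.40 pos [617.7 154.1 223.4] xang -174.32 tilt [0.0004 0.    ] st [  0.8 242.3] F [-0.2  0.4 -0.9] M [ 0.04 -0.01  0.05] w 44.0
```

View pics/scene4c.png

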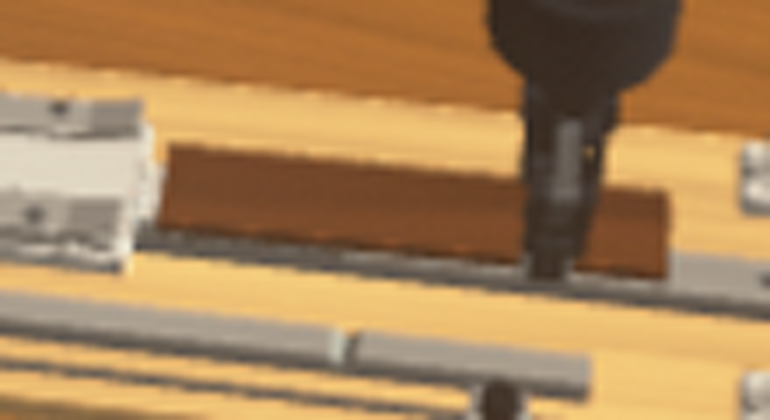

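View pics/top4c.png

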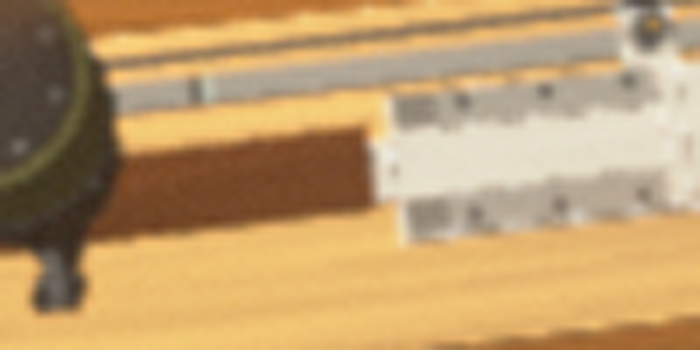

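Request:
carry_out(
  targets=[0.5,-3,0,0,0,0,-1,0,-4,0,0,0,0,-1,0,-4,0,0,0,0,-1,0,-4,0,0,0,0,-1,0,-4,0,0,0,0,-1,0,-3,0,0,0,0,-1,0,-3,0,0,0,0,-1,0,0,0,0,0,0,-1,0,0,0.8,0,0,0,-1,0,0,0.8,0,0,0,-1,0,0,0,0,0,0,-1],
)

```text
clock: 8.6
tool_pos: [619.4, 129.3, 221.3]
eef_rot: [-0.05, 0.999, -0.0, -0.0]
force: [-0.1, 0.3, -0.6]
grip_width: 44.3
```

```bash
python3 - <<'E'
from h import *
rep()
E
```

```text
t8.60 pos [619.4 129.3 221.3] xang -174.31 tilt [-0.0004 -0.    ] st [1.000e-01 2.175e+02] F [-0.1  0.3 -0.6] M [ 0.01  0.03 -0.08] w 44.3
```

Request:
carry_out(
  targets=[0,0,0.5,0,0,0,-1,0,0,0.5,0,0,0,-1,0,0,0,0,0,0,-1],
)

```text
clock: 8.9
tool_pos: [619.5, 129.2, 220.7]
eef_rot: [-0.05, 0.999, 0.0, 0.0]
force: [-0.9, -0.4, 0.4]
grip_width: 44.0
```

```bash
python3 - <<'E'
from h import *
rep()
E
```

```text
t8.90 pos [619.5 129.2 220.7] xang -174.32 tilt [0.0001 0.0001] st [2.000e-01 2.174e+02] F [-0.9 -0.4  0.4] M [0.09 0.12 0.02] w 44.0
```

Request:
carry_out(
  targets=[0,-2,0,0,0,0,-1,0,-3,0,0,0,0,-1,0,-3,0,0,0,0,-1,0,-3,0,0,0,0,-1,0,-3,0,0,0,0,-1,0,-3,0,0,0,0,-1,0,-3,0,0,0,0,-1,0,0,0,0,0,0,-1],
)

```text
clock: 9.7
tool_pos: [621.5, 108.7, 220.7]
eef_rot: [-0.049, 0.999, -0.0, -0.0]
force: [-0.2, 0.1, 0.6]
grip_width: 43.7
```

```bash
python3 - <<'E'
from h import *
rep()
s=snap('top','top5'); cv2.imwrite('pics/top5c.png',cv2.resize(s['pixels'][150:200,190:310],None,fx=6,fy=6,interpolation=cv2.INTER_CUBIC))
E
```

```text
t9.70 pos [621.5 108.7 220.7] xang -174.35 tilt [-0.     -0.0003] st [1.000e-01 1.968e+02] F [-0.2  0.1  0.6] M [-0.28 -0.07  0.04] w 43.7
```

View pics/top5c.png

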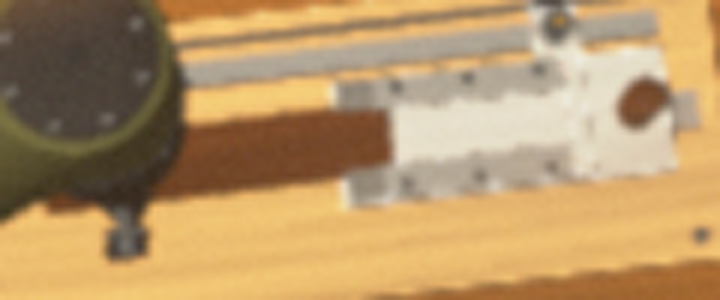

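The blank is under both lips (its end shows at crop (390,135)) and the sled hasn't moved. Sliding on.

Request:
carry_out(
  targets=[0,-3,0,0,0,0,-1,0,-5,0,0,0,0,-1,0,-5,0,0,0,0,-1,0,-5,0,0,0,0,-1,0,-5,0,0,0,0,-1,0,-5,0,0,0,0,-1,0,-5,0,0,0,0,-1,0,-5,0,0,0,0,-1,0,-3,0,0,0,0,-1,0,0,0,0,0,0,-1],
)

```text
clock: 10.75
tool_pos: [625.7, 67.8, 220.8]
eef_rot: [-0.049, 0.999, -0.0, 0.0]
force: [0.8, 0.0, 2.6]
grip_width: 44.1
```

```bash
python3 - <<'E'
from h import *
rep()
E
```

```text
t10.75 pos [625.7  67.8 220.8] xang -174.35 tilt [ 0.0003 -0.0006] st [  0.2 155.7] F [0.8 0.  2.6] M [-0.38 -0.12  0.03] w 44.1
```

Request:
carry_out(
  targets=[0,-3,-0.2,0,0,0,-1,0,-5,0,0,0,0,-1,0,-5,0,0,0,0,-1,0,-5,0,0,0,0,-1,0,-5,0,0,0,0,-1,0,-5,0,0,0,0,-1,0,-5,0,0,0,0,-1,0,-5,0,0,0,0,-1,0,-5,0,0,0,0,-1,0,-5,0,0,0,0,-1,0,-3,0,0,0,0,-1,0,-3,0,0,0,0,-1,0,0,0,0,0,0,-1],
)

```text
clock: 12.05
tool_pos: [630.9, 14.1, 220.8]
eef_rot: [-0.049, 0.999, -0.0, -0.0]
force: [0.4, -0.5, 3.7]
grip_width: 43.8
```

```bash
python3 - <<'E'
from h import *
rep()
s=snap('top','top6'); cv2.imwrite('pics/top6c.png',cv2.resize(s['pixels'][140:200,190:310],None,fx=6,fy=6,interpolation=cv2.INTER_CUBIC))
E
```

```text
t12.05 pos [630.9  14.1 220.8] xang -174.35 tilt [-0.     -0.0005] st [1.000e-01 1.018e+02] F [ 0.4 -0.5  3.7] M [-0.19 -0.27  0.05] w 43.8
```

View pics/top6c.png

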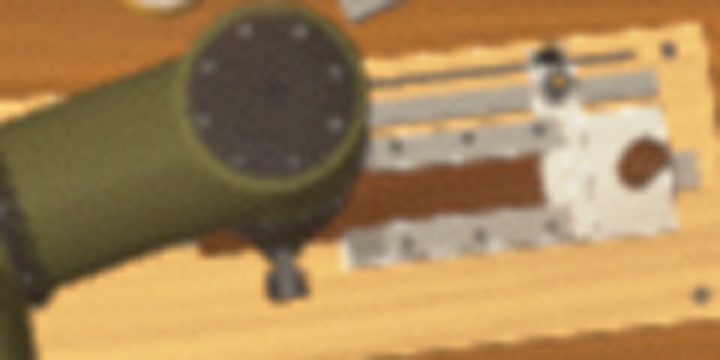

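The lead end shows at crop (545,180), about 14 mm from the stop, and the sled still hasn't moved. Slowing down.

Request:
carry_out(
  targets=[0,-2,-0.2,0,0,0,-1,0,-2,-0.2,0,0,0,-1,0,-2,0,0,0,0,-1,0,-2,0,0,0,0,-1,0,-2,0,0,0,0,-1,0,-1,0,0,0,0,-1,0,-1,0,0,0,0,-1,0,-1,0,0,0,0,-1,0,-1,0,0,0,0,-1,0,-1,0,0,0,0,-1],
)

```text
clock: 13.1
tool_pos: [632.2, -0.4, 220.9]
eef_rot: [-0.049, 0.999, -0.0, -0.0]
force: [0.0, 0.0, -0.1]
grip_width: 43.7
```

```bash
python3 - <<'E'
from h import *
rep()
E
```

```text
t13.10 pos [ 6.322e+02 -4.000e-01  2.209e+02] xang -174.33 tilt [-0.0006 -0.0001] st [ 0.  87.2] F [ 0.   0.  -0.1] M [ 0.13 -0.03  0.02] w 43.7
```

Continuing with 1 mm rows, watching for the push force.

Request:
carry_out(
  targets=[0,-1,0,0,0,0,-1,0,-1,0,0,0,0,-1,0,-1,0,0,0,0,-1,0,-1,0,0,0,0,-1,0,-1,0,0,0,0,-1,0,-1,0,0,0,0,-1],
)

```text
clock: 13.7
tool_pos: [632.8, -5.0, 220.9]
eef_rot: [-0.05, 0.999, 0.001, 0.0]
force: [-2.0, 7.0, 0.4]
grip_width: 43.6
```

```bash
python3 - <<'E'
from h import *
rep()
s=snap('top','top7')
t=dict(np.load('pics/top0.npz'))
# handle disc centroid shift
for n in(t,s):
    hs=n['pixels'].astype(int); m=np.zeros(hs.shape[:2],np.uint8); sub=hs[150:185,270:312]; m[150:185,270:312]=(sub[...,1]<90)&(sub[...,2]>60)
    M=cv2.moments(m,True); print(M['m00'],M['m10']/M['m00'],M['m01']/M['m00'])
E
```

```text
t13.70 pos [632.8  -5.  220.9] xang -174.30 tilt [-0.0001  0.0026] st [ 0.1 82.6] F [-2.   7.   0.4] M [ 2.51  0.45 -0.2 ] w 43.6
36.0 295.44444444444446 165.30555555555554
136.0 281.2867647058824 168.93382352941177
```

Request:
carry_out(
  targets=[0,0,0,0,0,0,-1,0,0,0,0,0,0,-1],
)

```text
clock: 13.95
tool_pos: [632.8, -4.9, 220.9]
eef_rot: [-0.05, 0.999, 0.001, -0.0]
force: [-0.2, 8.3, -0.1]
grip_width: 43.9
```

```bash
python3 - <<'E'
from h import *
rep()
cv2.imwrite('pics/top7c.png',cv2.resize(dict(np.load('pics/top7.npz'))['pixels'][140:200,190:310],None,fx=6,fy=6,interpolation=cv2.INTER_CUBIC))
E
```

```text
t13.95 pos [632.8  -4.9 220.9] xang -174.30 tilt [-0.0002  0.0026] st [ 0.1 82.6] F [-0.2  8.3 -0.1] M [ 2.29  0.37 -0.19] w 43.9
```

View pics/top7c.png

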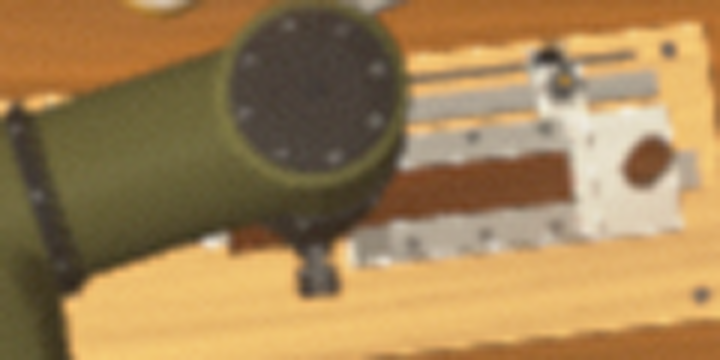

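```bash
python3 - <<'E'
from h import *
a=dict(np.load('pics/top6.npz')); b=dict(np.load('pics/top7.npz'))
def loc(s,ab,z,**k):
    e=edge(s,*ab,n=15,**k); m=(np.array(ab[0])+ab[1])/2; q=e[0]+((m-e[0])@e[1])*e[1]; w=ray(s,*q,z)[:2]-O; return q.round(2),round(e[2],2),(w@UX).round(1),(w@UY).round(1)
f=lambda L:[((u+.5)/6-.5+190,(v+.5)/6-.5+140) for u,v in L]
print('farend before',loc(a,f([(672,180),(678,228)]),48,half=2)); print('farend after',loc(b,f([(680,188),(685,228)]),48,half=2))
for n,s,q in(('a',a,[(572,110),(580,160)]),('b',b,[(575,155),(579,198)])): print('blank end',n,loc(s,f([(545,158),(550,205)] if n=='a' else q),56,half=2))
E
```

```text
farend before (array([301.84, 173.66]), 0.17, np.float64(-24.3), np.float64(-146.2))
farend after (array([302.88, 174.4 ]), 0.17, np.float64(-27.5), np.float64(-149.7))
blank end a (array([280.23, 169.92]), 0.06, np.float64(-2.0), np.float64(-66.3))
blank end b (array([285.09, 169.07]), 0.02, np.float64(-0.9), np.float64(-84.8))
```

Request:
carry_out(
  targets=[0,-0.4,0,0,0,0,-1,0,0,0,0,0,0,-1,0,0,0,0,0,0,-1],
)

```text
clock: 14.25
tool_pos: [632.8, -5.1, 220.9]
eef_rot: [-0.05, 0.999, 0.002, 0.0]
force: [-1.3, 7.8, -0.4]
grip_width: 43.9
```

```bash
python3 - <<'E'
from h import *
rep()
E
```

```text
t14.25 pos [632.8  -5.1 220.9] xang -174.30 tilt [-0.0001  0.0031] st [ 0.1 82.5] F [-1.3  7.8 -0.4] M [ 2.68  0.48 -0.3 ] w 43.9
```

Request:
carry_out(
  targets=[0,0,0,0,0,0,0.3,0,0,0,0,0,0,0.4,0,0,0,0,0,0,0.4,0,0,0,0,0,0,0.4,0,0,-10,0,0,0,0.4,0,0,-25,0,0,0,0.4,0,0,-30,0,0,0,0.4,0,0,-25,0,0,0,0.4,0,0,-10,0,0,0,0.4,0,0,0,0,0,0,0.4],
)

```text
clock: 15.25
tool_pos: [633.2, -6.7, 323.5]
eef_rot: [-0.049, 0.999, 0.0, 0.002]
force: [0.2, -1.1, 0.2]
grip_width: 59.5
```

```bash
python3 - <<'E'
from h import *
rep(); delta(np.r_[S(0,-127.5),320],185.68)
for n in('top','scene'): s=snap(n,n+'8'); cv2.imwrite(f'pics/{n}8c.png',cv2.resize(s['pixels'][140:200,190:310] if n=='top' else s['pixels'][170:240,160:300],None,fx=6 if n=='top' else 5.5,fy=6 if n=='top' else 5.5,interpolation=cv2.INTER_CUBIC))
E
```

```text
t15.25 pos [633.2  -6.7 323.5] xang -174.33 tilt [0.0036 0.0008] st [ 0.3 80.8] F [ 0.2 -1.1  0.2] M [0.03 0.03 0.02] w 59.5
shift [   0.3 -208.3    3.4] turn [ 0.     0.004 -0.   ]
```

View pics/scene8c.png

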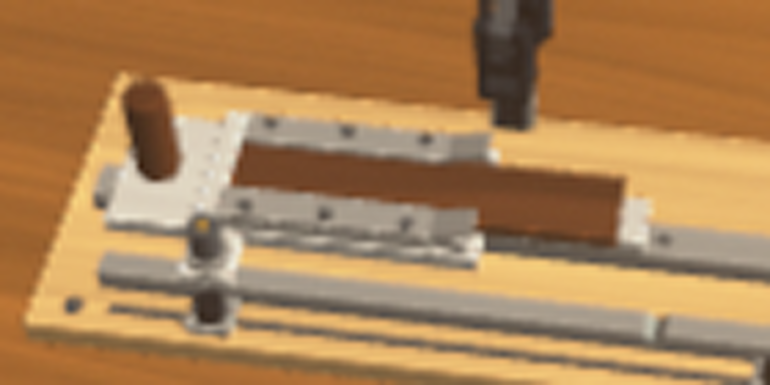

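View pics/top8c.png

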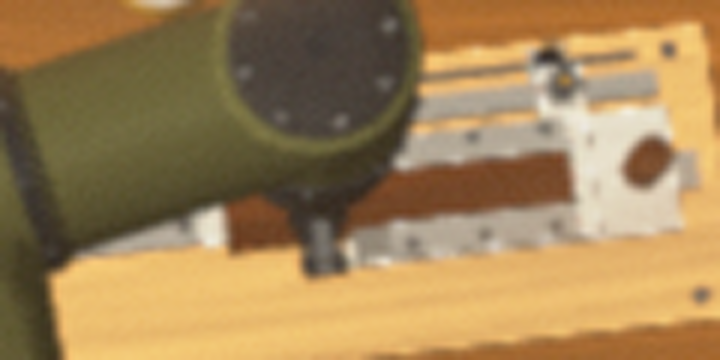

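```bash
python3 - <<'E'
from h import *
sc=dict(np.load('pics/scene8.npz')); t=dict(np.load('pics/top8.npz'))
def loc(s,ab,z,**k):
    e=edge(s,*ab,n=15,**k); m=(np.array(ab[0])+ab[1])/2; q=e[0]+((m-e[0])@e[1])*e[1]; w=ray(s,*q,z)[:2]-O; return q.round(2),round(e[2],2),(w@UX).round(1),(w@UY).round(1)
fs=lambda L:[((u+.5)/5.5-.5+160,(v+.5)/5.5-.5+170) for u,v in L]
f=lambda L:[((u+.5)/6-.5+190,(v+.5)/6-.5+140) for u,v in L]
print('blank tail s',loc(sc,fs([(624,180),(617,230)]),56,half=2)); print('tongue end s',loc(sc,fs([(651,200),(647,240)]),48,half=2))
print('blank lead s',loc(sc,fs([(238,145),(232,185)]),56,half=2))
print('blank tail t',loc(t,f([(224,205),(230,250)]),56,half=1)); print('tongue end s0',154.1)
print('blank lead t',loc(t,f([(575,155),(579,198)]),56,half=2)); print('farend',loc(t,f([(680,188),(685,228)]),48,half=2))
for nm,s,q,z in [('handle top t',t,f([(651,158)])[0],110),('handle top s',sc,fs([(145,91)])[0],110)]: print(nm,[((ray(s,*q,z)[:2]-O)@k).round(1) for k in(UX,UY)])
E
```

```text
blank tail s (array([272.63, 206.89]), 0.04, np.float64(-2.5), np.float64(133.7))
tongue end s (array([277.75, 209.62]), 0.25, np.float64(-0.6), np.float64(149.9))
blank lead s (array([202.25, 199.57]), 0.05, np.float64(-1.5), np.float64(-85.3))
blank tail t (array([227.38, 177.5 ]), 0.01, np.float64(-7.6), np.float64(133.2))
tongue end s0 154.1
blank lead t (array([285.09, 169.07]), 0.03, np.float64(-0.9), np.float64(-84.8))
farend (array([302.89, 174.4 ]), 0.2, np.float64(-27.5), np.float64(-149.8))
handle top t [np.float64(-2.4), np.float64(-126.8)]
handle top s [np.float64(-2.2), np.float64(-129.0)]
```

The blank reads home, with its ends at -85 and +133.5. The tongue sticks out about 16 mm past it against a nominal 15, and the sled is at its loading stop. Moving to the handle.

Request:
carry_out(
  targets=[0,-10,0,0,0,0,0.6,0,-20,0,0,0,0,0.6,0,-30,0,0,0.002,0,0.6,0,-35,0,0,0.002,0,0.6,0,-35,0,0,0,0,0.6,0,-35,0,0,0,0,0.6,0,-25,0,0,0,0,0.6,0,-14,0,0,0,0,0.6,0,-5,0,0,0,0,0.6,0,0,0,0,0,0,0.6,0,0,0,0,0,0,0.6],
)

```text
clock: 16.45
tool_pos: [653.7, -213.7, 321.0]
eef_rot: [-0.05, 0.999, 0.0, -0.002]
force: [-0.2, 0.6, 0.1]
grip_width: 68.2
```

```bash
python3 - <<'E'
from h import *
rep(); delta(np.r_[S(-1,-128),243],185.68)
s=snap('scene','scene9'); cv2.imwrite('pics/scene9c.png',cv2.resize(s['pixels'][130:240,140:300],None,fx=5,fy=5,interpolation=cv2.INTER_CUBIC))
E
```

```text
t16.45 pos [ 653.7 -213.7  321. ] xang -174.28 tilt [-0.0043 -0.0001] st [   0.2 -127.2] F [-0.2  0.6  0.1] M [ 0.04  0.03 -0.01] w 68.2
shift [ 0.9 -0.9 78. ] turn [ 0.    -0.004  0.001]
```

View pics/scene9c.png

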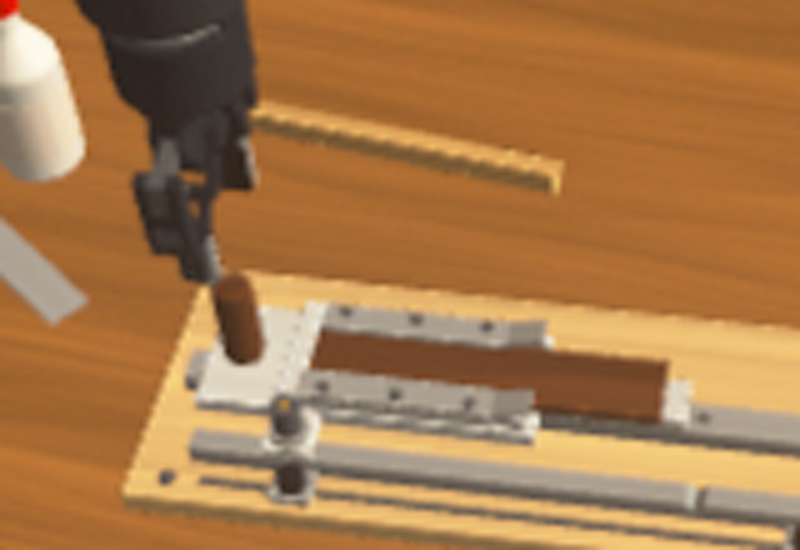

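The fingers hang above the handle (crop (238,310)) with the jaws across the rail. Descending and gripping.

Request:
carry_out(
  targets=[0.9,-0.8,15,0,-0.004,0,0.6,0,0,25,0,0,0,0.6,0,0,20,0,0,0,0.6,0,0,12,0,0,0,0.6,0,0,6,0,0,0,0.6,0,0,0,0,0,0,0.6],
  force=80,
)

```text
clock: 17.1
tool_pos: [652.8, -215.0, 242.9]
eef_rot: [-0.05, 0.999, 0.0, -0.0]
force: [0.5, -0.2, 0.3]
grip_width: 68.2
```

```bash
python3 - <<'E'
from h import *
rep()
E
```

```text
t17.10 pos [ 652.8 -215.   242.9] xang -174.29 tilt [-0.0008  0.    ] st [  -0.8 -128.4] F [ 0.5 -0.2  0.3] M [ 0.02  0.01 -0.01] w 68.2
```

Request:
carry_out(
  targets=[0,0,0,0,0,0,0,0,0,0,0,0,0,-1,0,0,0,0,0,0,-1,0,0,0,0,0,0,-1,0,0,0,0,0,0,-1,0,0,0,0,0,0,-1,0,0,0,0,0,0,-1,0,0,0,0,0,0,-1],
  force=80,
)

```text
clock: 17.9
tool_pos: [653.4, -215.4, 244.6]
eef_rot: [-0.05, 0.999, -0.0, 0.002]
force: [5.5, 1.6, 5.9]
grip_width: 24.3
```

```bash
python3 - <<'E'
from h import *
rep()
s=snap('scene','scene10'); cv2.imwrite('pics/scene10c.png',cv2.resize(s['pixels'][130:240,140:300],None,fx=5,fy=5,interpolation=cv2.INTER_CUBIC))
E
```

```text
t17.90 pos [ 653.4 -215.4  244.6] xang -174.31 tilt [ 0.0033 -0.0006] st [  -0.3 -128.9] F [5.5 1.6 5.9] M [ 0.37 -1.54  0.01] w 24.3
```

View pics/scene10c.png

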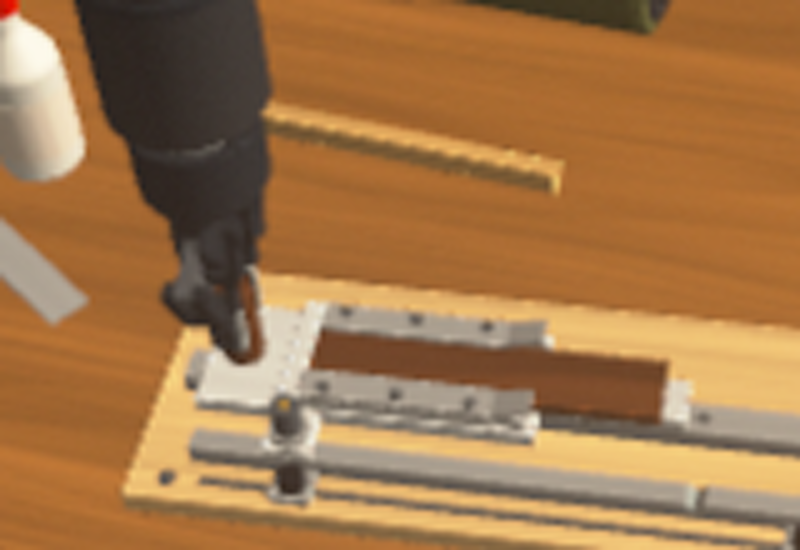

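The handle is held between the pads (crop (245,330), width 24.3; the blank also read about 2 mm small). Estimating the travel to the notch from the picture.

```bash
python3 - <<'E'
from h import *
sc=dict(np.load('pics/scene10.npz')); t=dict(np.load('pics/top8.npz'));t0=dict(np.load('pics/top0.npz'))
fs=lambda u,v:((u+.5)/5-.5+140,(v+.5)/5-.5+130)
f=lambda u,v:((u+.5)/6-.5+190,(v+.5)/6-.5+140)
def tri(obs):
    A=[];b=[]
    for s,q in obs:
        o=s['T'][:3,3]; d=ray(s,*q,0)-o; d/=np.linalg.norm(d); P=np.eye(3)-np.outer(d,d); A.append(P); b.append(P@o)
    return np.linalg.solve(sum(A),sum(b))
for n,a,b in(('ball knob',f(562,77),fs(285,403)),('notch',((312.5)/4-.5+140,111.5/4-.5+135),fs(693,496))):
    p=tri([(t,a),(sc,b)]); print(n,p.round(1),((p[:2]-O)@UX).round(1),((p[:2]-O)@UY).round(1))
E
```

```text
ball knob [ 707.8 -165.    78. ] 58.9 -84.1
notch [682.6  78.7  30.4] 57.9 160.9
```

Ball and notch triangulate to about 245 mm apart. I'll run fast for the first 210 mm or so, then slowly.

Request:
carry_out(
  targets=[-0.6,0,-1,0,0,0,-1,0,2,0,0,0,0,-1,0,5,0,0,0,0,-1,0,9,0,0,0,0,-1,0,13,0,0,0,0,-1,0,14,0,0,0,0,-1,0,14,0,0,0,0,-1,0,14,0,0,0,0,-1,0,12,0,0,0,0,-1,0,9,0,0,0,0,-1,0,6,0,0,0,0,-1,0,2,0,0,0,0,-1,0,0,0,0,0,0,-1],
)

```text
clock: 19.25
tool_pos: [643.8, -116.3, 244.6]
eef_rot: [-0.049, 0.999, -0.001, 0.001]
force: [5.7, -1.5, 3.2]
grip_width: 24.6
```

```bash
python3 - <<'E'
from h import *
rep(); delta(np.r_[S(-.3,85),244],185.68)
s=snap('scene','scene11'); cv2.imwrite('pics/scene11c.png',cv2.resize(s['pixels'][130:250,160:380],None,fx=3.6,fy=3.6,interpolation=cv2.INTER_CUBIC))
E
```

```text
t19.25 pos [ 643.8 -116.3  244.6] xang -174.33 tilt [ 0.0015 -0.001 ] st [  0.  -29.3] F [ 5.7 -1.5  3.2] M [-0.28 -1.79 -0.05] w 24.6
shift [  0.4 114.3   0.5] turn [-0.001  0.001 -0.   ]
```

View pics/scene11c.png

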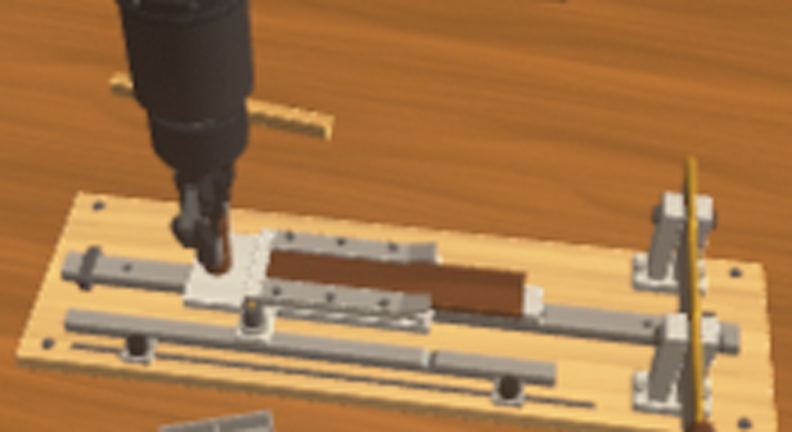

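The sled has run 100 mm and the blank is still home in it. Continuing.

Request:
carry_out(
  targets=[-0.8,3,-0.5,0,0,0,-1,0,6,0,0,0,0,-1,0,10,0,0,0,0,-1,0,14,0,0,0,0,-1,0,14,0,0,0,0,-1,0,14,0,0,0,0,-1,0,14,0,0,0,0,-1,0,12,0,0,0,0,-1,0,9,0,0,0,0,-1,0,6,0,0,0,0,-1,0,2,0,0,0,0,-1,0,0,0,0,0,0,-1],
)

```text
clock: 20.5
tool_pos: [634.0, -13.2, 244.7]
eef_rot: [-0.049, 0.999, -0.001, -0.0]
force: [4.0, -2.7, 2.6]
grip_width: 24.4
```

```bash
python3 - <<'E'
from h import *
rep()
s=snap('scene','scene12'); cv2.imwrite('pics/scene12c.png',cv2.resize(s['pixels'][130:250,160:380],None,fx=3.6,fy=3.6,interpolation=cv2.INTER_CUBIC))
E
```

```text
t20.50 pos [634.  -13.2 244.7] xang -174.36 tilt [-0.0004 -0.0017] st [ 0.5 74.3] F [ 4.  -2.7  2.6] M [-0.79 -1.23  0.05] w 24.4
```

View pics/scene12c.png

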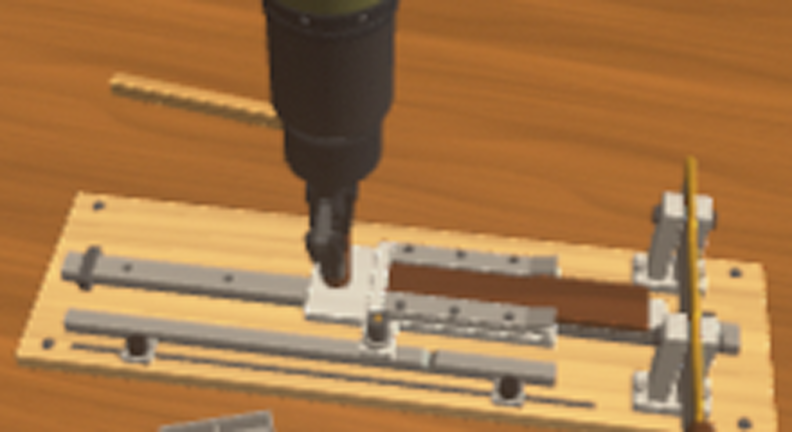

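Request:
carry_out(
  targets=[-0.5,3,0,0,0,0,-1,0,5,0,0,0,0,-1,0,5,0,0,0,0,-1,0,5,0,0,0,0,-1,0,3,0,0,0,0,-1,0,2,0,0,0,0,-1,0,2,0,0,0,0,-1],
)

```text
clock: 21.25
tool_pos: [631.8, 11.0, 244.6]
eef_rot: [-0.049, 0.999, -0.002, -0.001]
force: [3.2, -8.4, 2.3]
grip_width: 24.1
```

```bash
python3 - <<'E'
from h import *
rep()
E
```

```text
t21.25 pos [631.8  11.  244.6] xang -174.39 tilt [-0.0016 -0.0031] st [ 0.7 98.6] F [ 3.2 -8.4  2.3] M [-2.44 -1.1   0.03] w 24.1
```

Request:
carry_out(
  targets=[0,0,0,0,0,0,-1,0,0,0,0,0,0,-1],
)

```text
clock: 21.45
tool_pos: [631.7, 11.8, 244.6]
eef_rot: [-0.049, 0.999, -0.001, -0.001]
force: [0.9, -5.1, 3.5]
grip_width: 24.3
```

```bash
python3 - <<'E'
from h import *
rep()
for n in('top','scene'): s=snap(n,n+'13'); cv2.imwrite(f'pics/{n}13c.png',cv2.resize(s['pixels'][130:210,140:310] if n=='top' else s['pixels'][170:250,220:380],None,fx=4.7,fy=4.7,interpolation=cv2.INTER_CUBIC))
E
```

```text
t21.45 pos [631.7  11.8 244.6] xang -174.36 tilt [-0.0014 -0.0012] st [ 0.7 99.4] F [ 0.9 -5.1  3.5] M [-1.56 -0.3   0.01] w 24.3
```

View pics/scene13c.png

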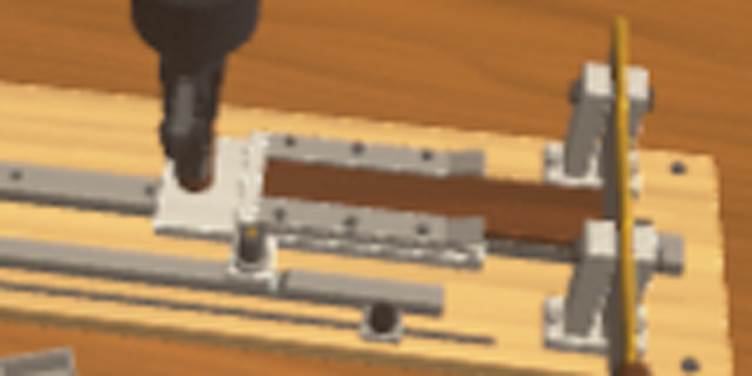

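View pics/top13c.png

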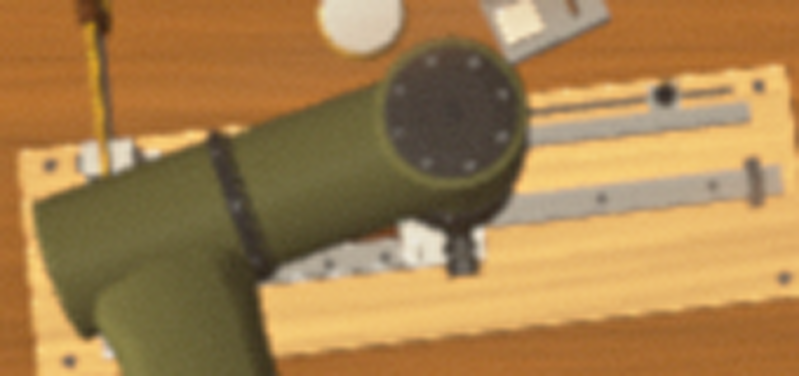

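Request:
carry_out(
  targets=[0,1,0,0,0,0,-1,0,1,0,0,0,0,-1,0,0,0,0,0,0,-1],
)

```text
clock: 21.85
tool_pos: [631.5, 13.9, 244.6]
eef_rot: [-0.049, 0.999, -0.001, -0.001]
force: [-0.0, -5.7, 3.0]
grip_width: 24.1
```

```bash
python3 - <<'E'
from h import *
rep()
E
```

```text
t21.85 pos [631.5  13.9 244.6] xang -174.36 tilt [-0.0015 -0.0012] st [  0.7 101.5] F [-0.  -5.7  3. ] M [-1.61 -0.11 -0.  ] w 24.1
```

Request:
carry_out(
  targets=[0,1,0,0,0,0,-1,0,1,0,0,0,0,-1,0,1,0,0,0,0,-1,0,1,0,0,0,0,-1,0,0,0,0,0,0,-1],
)

```text
clock: 22.35
tool_pos: [631.1, 18.0, 244.6]
eef_rot: [-0.049, 0.999, -0.001, -0.001]
force: [-0.5, -5.2, 5.3]
grip_width: 24.4
```

```bash
python3 - <<'E'
from h import *
rep()
s=snap('scene','scene14'); cv2.imwrite(f'pics/scene14c.png',cv2.resize(s['pixels'][170:250,220:380],None,fx=4.7,fy=4.7,interpolation=cv2.INTER_CUBIC))
E
```

```text
t22.35 pos [631.1  18.  244.6] xang -174.35 tilt [-0.0015 -0.0012] st [  0.7 105.6] F [-0.5 -5.2  5.3] M [-1.72 -0.09 -0.04] w 24.4
```

View pics/scene14c.png

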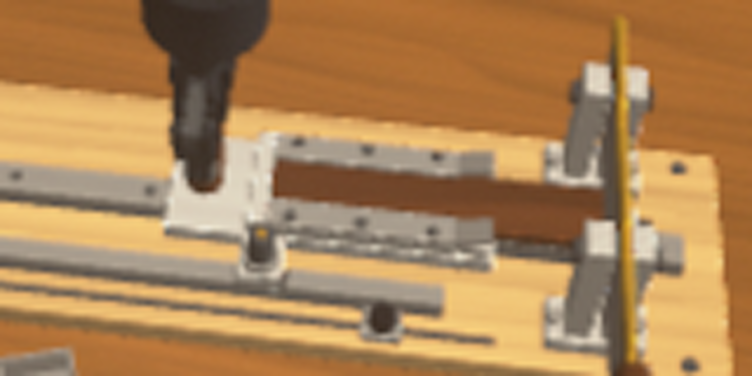

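The blank is still flush with the stop (crop (275,180)) and the ball carrier is almost at the notch. The resistance is steady at about 5 N, so this is friction. Continuing in 1 mm rows.

Request:
carry_out(
  targets=[0,1,-0.5,0,0,0,-1,0,1,0,0,0,0,-1,0,1,0,0,0,0,-1,0,1,0,0,0,0,-1],
)

```text
clock: 22.8
tool_pos: [630.8, 21.6, 244.6]
eef_rot: [-0.049, 0.999, -0.001, -0.001]
force: [2.4, -5.9, 2.2]
grip_width: 24.5
```

```bash
python3 - <<'E'
from h import *
rep()
E
```

```text
t22.80 pos [630.8  21.6 244.6] xang -174.37 tilt [-0.0017 -0.0017] st [  0.7 109.3] F [ 2.4 -5.9  2.2] M [-2.18 -0.67  0.09] w 24.5
```

Request:
carry_out(
  targets=[0,1,0,0,0,0,-1,0,1,0,0,0,0,-1],
)

```text
clock: 23.0
tool_pos: [630.6, 23.7, 244.7]
eef_rot: [-0.049, 0.999, -0.001, -0.001]
force: [1.5, -5.7, 1.6]
grip_width: 23.9
```

Request:
carry_out(
  targets=[0,1,0,0,0,0,-1,0,1,0,0,0,0,-1],
)

```text
clock: 23.2
tool_pos: [630.3, 26.3, 244.6]
eef_rot: [-0.049, 0.999, -0.0, -0.001]
force: [-0.1, -3.7, 2.6]
grip_width: 24.2
```

```bash
python3 - <<'E'
from h import *
rep()
E
```

```text
t23.20 pos [630.3  26.3 244.6] xang -174.35 tilt [-0.0017 -0.0004] st [  0.7 113.9] F [-0.1 -3.7  2.6] M [-0.94 -0.06  0.02] w 24.2
```

The resistance is dropping and the sled moved 2.6 mm for a 2 mm command, so it is being drawn in. I'll hold still and look.

Request:
carry_out(
  targets=[0,0,0,0,0,0,-1,0,0,0,0,0,0,-1],
)

```text
clock: 23.4
tool_pos: [630.3, 26.9, 244.6]
eef_rot: [-0.05, 0.999, 0.0, -0.001]
force: [-1.1, -1.4, 1.6]
grip_width: 24.4
```

Request:
carry_out(
  targets=[0,1,0,0,0,0,-1,0,0,0,0,0,0,-1],
)

```text
clock: 23.6
tool_pos: [630.2, 28.1, 244.6]
eef_rot: [-0.05, 0.999, 0.0, -0.001]
force: [-3.1, 0.3, 2.2]
grip_width: 24.5
```

```bash
python3 - <<'E'
from h import *
rep()
E
```

```text
t23.60 pos [630.2  28.1 244.6] xang -174.31 tilt [-0.0016  0.0009] st [  0.7 115.7] F [-3.1  0.3  2.2] M [ 0.32  1.   -0.07] w 24.5
```

Request:
carry_out(
  targets=[0,1,0,0,0,0,-1,0,0,0,0,0,0,-1],
)

```text
clock: 23.8
tool_pos: [630.1, 29.1, 244.7]
eef_rot: [-0.05, 0.999, 0.0, -0.001]
force: [-5.2, 1.5, 1.2]
grip_width: 24.4
```

```bash
python3 - <<'E'
from h import *
rep()
E
```

```text
t23.80 pos [630.1  29.1 244.7] xang -174.31 tilt [-0.0015  0.0009] st [  0.8 116.7] F [-5.2  1.5  1.2] M [ 0.67  1.39 -0.  ] w 24.4
```

Request:
carry_out(
  targets=[0.7,0.7,0,0,0,0,-1,0,0,0,0,0,0,-1],
)

```text
clock: 24.0
tool_pos: [629.7, 29.3, 244.7]
eef_rot: [-0.05, 0.999, 0.0, 0.0]
force: [0.4, 0.8, -1.7]
grip_width: 24.7
```

```bash
python3 - <<'E'
from h import *
rep()
s=snap('scene','scene15'); cv2.imwrite(f'pics/scene15c.png',cv2.resize(s['pixels'][200:250,245:345],None,fx=8,fy=8,interpolation=cv2.INTER_CUBIC))
E
```

```text
t24.00 pos [629.7  29.3 244.7] xang -174.32 tilt [0.     0.0004] st [  0.4 117. ] F [ 0.4  0.8 -1.7] M [0.28 0.15 0.03] w 24.7
```

View pics/scene15c.png

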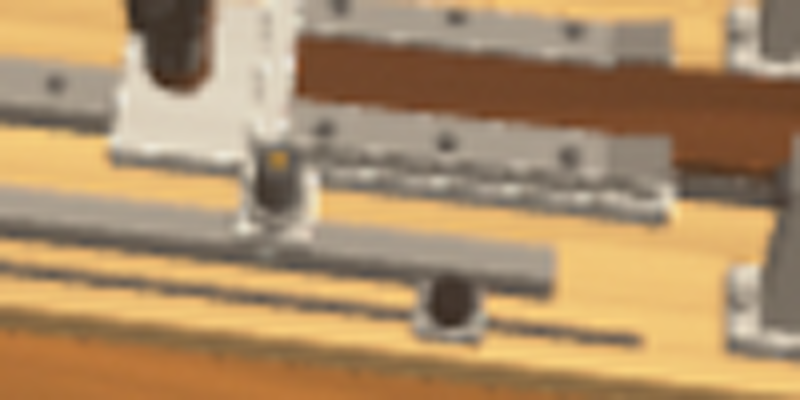

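The notch at crop (265,245) is now hidden right under the ball carrier. I'll push a little to feel whether the resistance rises.

Request:
carry_out(
  targets=[0,0.6,0,0,0,0,-1,0,0,0,0,0,0,-1],
)

```text
clock: 24.25
tool_pos: [629.7, 29.5, 244.8]
eef_rot: [-0.049, 0.999, -0.0, -0.0]
force: [1.4, -1.3, -3.3]
grip_width: 24.3
```

Request:
carry_out(
  targets=[0,0.6,0,0,0,0,-1,0,0,0,0,0,0,-1],
)

```text
clock: 24.45
tool_pos: [629.7, 29.8, 244.8]
eef_rot: [-0.049, 0.999, -0.0, -0.0]
force: [3.3, -4.5, -5.3]
grip_width: 24.5
```

```bash
python3 - <<'E'
from h import *
rep()
E
```

```text
t24.45 pos [629.7  29.8 244.8] xang -174.35 tilt [-0.0002 -0.0009] st [  0.4 117.5] F [ 3.3 -4.5 -5.3] M [-1.38 -1.21  0.1 ] w 24.5
```

Request:
carry_out(
  targets=[0,-0.8,0.6,0,0,0,-1,0,0,0,0,0,0,-1,0,0,0,0,0,0,-1],
)

```text
clock: 24.75
tool_pos: [629.6, 29.6, 244.7]
eef_rot: [-0.049, 0.999, 0.0, 0.0]
force: [1.2, -1.4, -3.2]
grip_width: 24.6
```

```bash
python3 - <<'E'
from h import *
rep();rep()
E
```

```text
t24.75 pos [629.6  29.6 244.7] xang -174.33 tilt [0.0001 0.0001] st [  0.4 117.3] F [ 1.2 -1.4 -3.2] M [-0.67 -0.48 -0.02] w 24.6
 t24.75 pos [629.6  29.6 244.7] xang -174.33 tilt [0.0001 0.0001] st [  0.4 117.3] F [ 1.2 -1.4 -3.2] M [-0.67 -0.48 -0.02] w 24.6
```

Request:
carry_out(
  targets=[0,-0.6,0,0,0,0,-1,0,0,0,0,0,0,-1],
)

```text
clock: 24.95
tool_pos: [629.6, 29.3, 244.7]
eef_rot: [-0.05, 0.999, 0.0, 0.0]
force: [1.4, 1.2, -2.5]
grip_width: 24.6
```

Request:
carry_out(
  targets=[0,-0.6,0,0,0,0,-1,0,0,0,0,0,0,-1],
)

```text
clock: 25.15
tool_pos: [629.7, 29.0, 244.7]
eef_rot: [-0.05, 0.999, 0.001, 0.0]
force: [-0.3, 4.9, -1.0]
grip_width: 24.5
```

```bash
python3 - <<'E'
from h import *
rep()
E
```

```text
t25.15 pos [629.7  29.  244.7] xang -174.30 tilt [0.0002 0.0014] st [  0.4 116.7] F [-0.3  4.9 -1. ] M [1.41 0.24 0.02] w 24.5
```

The resistance rises on both sides within ±0.4 mm, so the ball is locked in the notch. Returning to neutral and checking.

Request:
carry_out(
  targets=[0,0.9,0,0,0,0,-1,0,0,0,0,0,0,-1,0,0,0,0,0,0,-1,0,0,0,0,0,0,-1],
)

```text
clock: 25.55
tool_pos: [629.7, 29.3, 244.7]
eef_rot: [-0.05, 0.999, 0.0, 0.0]
force: [0.1, 3.0, -0.2]
grip_width: 24.0
```

```bash
python3 - <<'E'
from h import *
rep()
for n in('scene','top'):
    s=snap(n,n+'16'); cv2.imwrite(f'pics/{n}16c.png',cv2.resize(s['pixels'],(800,600),interpolation=cv2.INTER_CUBIC))
cv2.imwrite(f'pics/s16c.png',cv2.resize(np.load('pics/scene16.npz')['pixels'][180:250,240:380],None,fx=5.5,fy=5.5,interpolation=cv2.INTER_CUBIC))
E
```

```text
t25.55 pos [629.7  29.3 244.7] xang -174.32 tilt [0.0002 0.0002] st [  0.4 117. ] F [ 0.1  3.  -0.2] M [ 0.8  -0.08  0.  ] w 24.0
```

View pics/s16c.png

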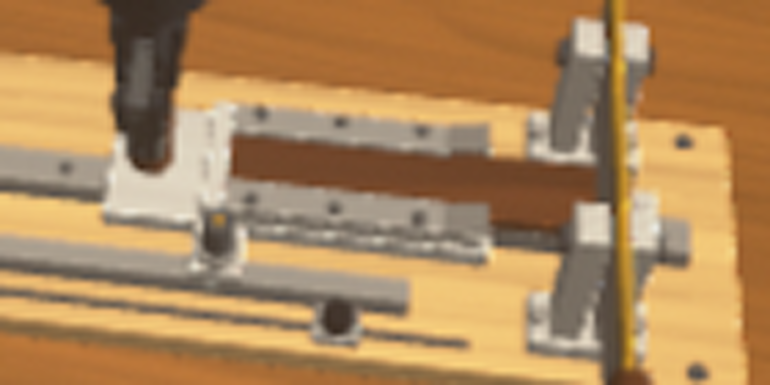

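View pics/scene16c.png

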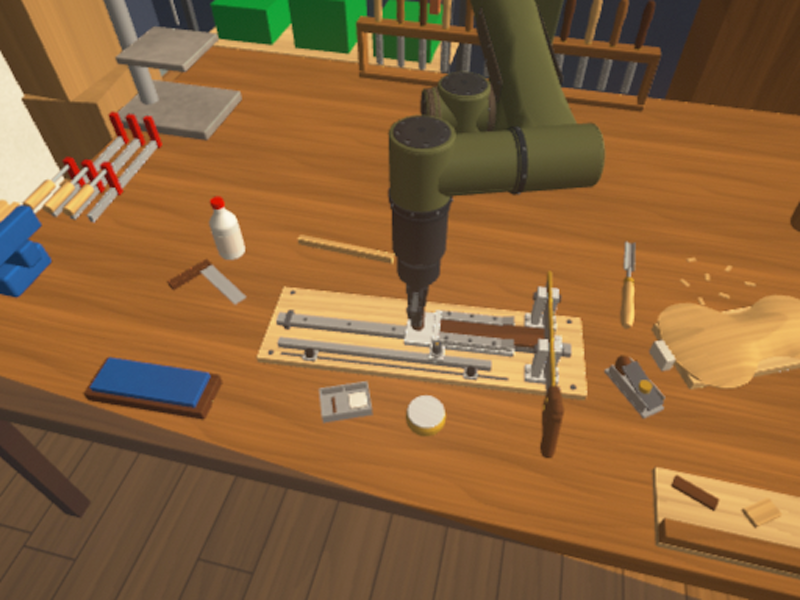

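Request:
carry_out(
  targets=[0,0.3,0,0,0,0,-1,0,0,0,0,0,0,-1,0,0,0,0,0,0,-1],
)

```text
clock: 25.95
tool_pos: [629.7, 29.4, 244.7]
eef_rot: [-0.049, 0.999, -0.0, 0.0]
force: [1.4, 0.4, -0.1]
grip_width: 24.5
```

```bash
python3 - <<'E'
from h import *
rep()
b=dict(np.load('pics/scene16.npz')); a=dict(np.load('pics/scene8.npz')); a2=dict(np.load('pics/scene10.npz'))
def loc(s,ab,z,**k):
    e=edge(s,*ab,n=15,**k); m=(np.array(ab[0])+ab[1])/2; q=e[0]+((m-e[0])@e[1])*e[1]; w=ray(s,*q,z)[:2]-O; return q.round(2),round(e[2],2),(w@UX).round(1),(w@UY).round(1)
f=lambda L:[((u+.5)/5.5-.5+240,(v+.5)/5.5-.5+180) for u,v in L]
fs=lambda L:[((u+.5)/5.5-.5+160,(v+.5)/5.5-.5+170) for u,v in L]
print('lead before',loc(a,fs([(238,145),(232,185)]),56,half=2)); print('lead now',loc(b,f([(233,138),(231,178)]),56,half=2))
# mouth/fence outer end near side for relative comparison (z~62)
print('fence end before',loc(a,fs([(478,212),(474,235)]),58,half=2)); print('fence end now',loc(b,f([(489,208),(488,232)]),58,half=2))
E
```

```text
t25.95 pos [629.7  29.4 244.7] xang -174.33 tilt [ 0.0001 -0.0002] st [  0.4 117.1] F [ 1.4  0.4 -0.1] M [ 0.44 -0.23  0.09] w 24.5
lead before (array([202.25, 199.57]), 0.05, np.float64(-1.5), np.float64(-85.3))
lead now (array([281.37, 208.29]), 0.04, np.float64(-0.7), np.float64(160.6))
fence end before (array([246.49, 210.19]), 0.11, np.float64(22.8), np.float64(57.3))
fence end now (array([328.63, 219.56]), 0.06, np.float64(24.3), np.float64(303.1))
```

The blank moved 245.9 mm, the sled 245.8 mm and the gripper 246.0 mm, so the blank stayed home. Handing in.

```bash
python3 -c "
from rig import manip
print(manip.close_job())"
```

```text
the job is handed in; nothing more can be done
None
```

I slid the blank flat under both lips until it was home, then ran the sled about 246 mm along the rail into the notch. The job was handed in at about 26 s, with the gripper still holding the handle.

**Blank home:** It stopped under a steady push of about 8 N with the sled back on its loading stop. In the pictures, its lead end was within about 1 mm of where the end stop should be. The tongue showed about 16 mm past the blank, against a nominal 15. During the run, blank, sled and gripper moved 245.9, 245.8 and 246.0 mm, so the blank did not slip.

**Ball in the notch:** The sled was pulled in near the end, and then resisted on both sides within ±0.4 mm. The force was close to zero when I handed in. I never pushed hard enough to reach the 10 N break-out force, so I am judging it seated by this feel and by the pictures.

**Checks that disagreed:**
- The resistance while pushing rose to about 5 N over roughly the last 20 mm before the notch, more than the stated 2 N. I did not find out why; it stayed steady, and the blank stayed home.
- The finger opening read about 2 mm too small on both the blank and the handle.

In the last scene picture, the tools and the brace stick looked where they had been; I did not measure them.

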